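# Lock the filter cover studs under the push-latched flap

## Task

The filter in the wedge-shaped gas filter unit has been changed, but the cover plate under its sloping flap is not locked down. If the flap is shut, press its front edge once and let go so that it springs open; push each of the two T-handled studs in and turn it a quarter turn clockwise until it springs back locked with its bar crosswise; then swing the flap down and press its front edge until it stays latched shut. Leave the other things on the bench standing where they are.

Things in the scene. Friction and masses are not known exactly. Their poses are not given: they have to be found in the camera images.
- unit: gas filter unit: off-white wedge-shaped instrument, fixed; 240 mm deep (x), 280 wide (y), 200 high, gauge on its front wall (118 mm high). Origin: centre of its underside; x away from its front, y left, z up. Its sloping top rises 26 degrees from x -118, z 120 mm to x 44, z 200 mm, level deck behind. The slope is a bay between two cheeks (inner faces y +-126 mm), shut by the flap
- bay: the sloping bay: origin mid-slope on its surface, unit frame x -37, y 0, z 160 mm; x up the slope, y left, z out of the slope. The aluminium cover plate lies parallel, 50 mm below it (z = -50 mm). The stud axes are its z direction at x = 0, y = +50 mm (left) and -50 mm (right). The bay is open from x = -87 to +86 mm; a thin latch pin, 30 mm high, stands at x = -73, y = 0
- flap_hinge (a point): middle of the flap's hinge axis at the upper end of the slope: bay frame x 84, y 0, z -4 mm. Own axes as the bay's: x up the slope, y along the hinge, z out of the slope
- flap_press (a point): middle of the flap's front edge, on its outer face over the push latch: the spot to press (shallow round dish 30 mm across), 152 mm from the hinge. Own z: the flap's outward normal; own x: from here to the hinge. The grey flap is 246 mm wide, 5 mm thick; its free edge is 172 mm from the hinge, 20 mm beyond this spot. A latch block 20 mm wide reaches 38 mm below it
- flap (a joint): opening angle: 0 = latched shut; 1.85 = open, nearly upright. A spring (0.37 N m shut, 0.15 open) opens it in 2 to 3 s when unlatched. Push latch: pressing the front edge in 6 mm (to -0.04; 3 to 6 N; bottoms at -0.0475) and letting go changes it: latched springs open; open, swung down and pressed in likewise, stays latched. At the start it is latched, or springs open in the first 3 s
- left_grip (a point): middle of the grip bar of the left (y +50 mm) stud, a black T-handle: bar 60 mm long (own x), 14 wide (own y), 18 high (own z, out of the cover plate, the turning axis). Stud out: this point 26 mm, the bar's outer face 35 and underside 17 mm above the plate. Studs 100 mm apart; bay walls 72 mm or more from each axis
- left_turn (a joint): left (y +50 mm) stud: angle turned clockwise as seen facing the cover plate; 0 = unlocked, bar up and down the slope; 1.57 = locked, bar crosswise; stops at -0.02 and 1.60. Near 0 a cross pin blocks turning until the stud is pushed in; a partly turned stud (0.25 to 1.3) stays as it is, held in but not locked
- left_in (a joint): left (y +50 mm) stud: how far it is pushed in against its spring (4 N out, 9 N in), in m: 0 = standing out; 0.007 or more is needed to turn it, 0.0105 = bottomed; about 0.0063 = partly turned, not locked; 0.004 = sprung back into its notch, locked (it does so when let go beyond about 1.42 rad)
- right_grip (a point): middle of the grip bar of the right (y -50 mm) stud, a black T-handle: bar 60 mm long (own x), 14 wide (own y), 18 high (own z, out of the cover plate, the turning axis). Stud out: this point 26 mm, the bar's outer face 35 and underside 17 mm above the plate. Studs 100 mm apart; bay walls 72 mm or more from each axis
- right_turn (a joint): right (y -50 mm) stud: angle turned clockwise as seen facing the cover plate; 0 = unlocked, bar up and down the slope; 1.57 = locked, bar crosswise; stops at -0.02 and 1.60. Near 0 a cross pin blocks turning until the stud is pushed in; a partly turned stud (0.25 to 1.3) stays as it is, held in but not locked
- right_in (a joint): right (y -50 mm) stud: how far it is pushed in against its spring (4 N out, 9 N in), in m: 0 = standing out; 0.007 or more is needed to turn it, 0.0105 = bottomed; about 0.0063 = partly turned, not locked; 0.004 = sprung back into its notch, locked (it does so when let go beyond about 1.42 rad)
- wash_bottle: white plastic wash bottle with a cap, 68 mm across, 165 mm tall; origin at the centre of its base; stands left of the unit; bystander
- canister: white square solvent can with a red cap and a carrying handle, 103 x 135 mm (x, y), 209 mm tall, 1.6 kg; origin at the centre of its base; stands right of the unit; bystander
- beaker: glass beaker, 72 mm across, 90 mm tall; origin at the centre of its base; left of the unit's front; bystander
- bottle: small sample bottle, 38 mm across, 75 mm tall; origin at the centre of its base; right of the unit's front; bystander
- torch: quartz torch tube, 126 mm long, 36 mm across at its foot, lying in front of the unit; bystander
- screwdriver: orange-handled screwdriver, 180 mm long, lying in front of the unit; bystander
- timer: flat bench timer, 72 x 72 x 19 mm, lying on the unit's rear deck left of its middle; origin at the centre of its base; bystander

How it is judged:
On the way:
1. with the flap open, both studs have been pushed in, turned clockwise and have sprung back into their locking notches (value of joint each of left_turn, right_turn above 1.35 rad and value of joint left_in between 0.0025 and 0.0055 m and value of joint right_in between 0.0025 and 0.0055 m and value of joint flap above 0.5 rad), for 0.2 s.
At the end, for the whole second after the job is handed in: Both studs are locked (turned to at least 1.35 rad, bar crosswise, and sprung back to between 2.5 and 5.5 mm in) and the flap is latched shut by itself (between -0.012 and 0.02 rad) (value of joint each of left_turn, right_turn above 1.35 rad and value of joint left_in between 0.0025 and 0.0055 m and value of joint right_in between 0.0025 and 0.0055 m and value of joint flap between -0.012 and 0.02 rad); the robot touches nothing.
It fails at once if the canister or the beaker is pushed more than 40 mm from its place or tipped over (distance of any of canister, beaker from where it was at the start of the episode above 0.04 m or angle between any of canister, beaker's own z axis and vertical above 0.5 rad).
It fails at once if the wash bottle or the small bottle is pushed more than 40 mm from its place or tipped over (distance of any of wash_bottle, bottle from where it was at the start of the episode above 0.04 m or angle between any of wash_bottle, bottle's own z axis and vertical above 0.5 rad).
It fails at once if the torch, the screwdriver or the timer is pushed more than 40 mm from its place (distance of any of torch, screwdriver, timer from where it was at the start of the episode above 0.04 m).
It also fails if it takes over 72 s, if anything falls off the work surface, if the arm or the gripper's body presses on something with over 40 N, if the wrist force passes 120 N, or if a joint passes its speed limit or range.

## Robot

A 6-joint arm with a two-finger parallel gripper is mounted at the origin on a cart in front of the work surface, level with it; the furniture and walls round the work are solid. World frame = base frame: x ahead of the robot, y to its left, z up, the work surface at z = 0. Lengths are in m, angles in rad, forces in N, time in s.
With the tool pointing down it reaches from about 0.35 to 0.8 m from the base axis. Payload 7.3 kg.
Tool frame: the origin (TCP) lies between the finger pads; the fingertips stand 25 mm ahead of it and the grasp point (between the pads) lies 6 mm ahead of it; z points along the fingers, y is the line along which they close (so a half turn about z gives the same grasp; the last joint's range is limited). The gripper opens to 85 mm and grips with 20 to 120 N. Pads are 22 mm wide; open, the fingers measure 114 mm over their backs; the gripper's body (76 mm by 85 mm) begins 54 mm behind the grasp point. The pads swing forward as they close: fully open they stand 13 mm farther back than shut.
Start: joints at [-1.368, 0.342, 1.524, -0, 1.275, -0.146], TCP at [0.179, -0.493, 0.256] pointing down, gripper open.
Joint ranges: [-2.53, 2.53], [-0.77, 2.02], [0.04, 2.7], [-1, 4.14], [0.28, 2.66], [-3.11, 3.11]. Speed limits (rad/s): [2.57, 2.57, 3.14, 3.14, 3.14, 3.14].

## Interface

Orientations are given as a unit quaternion [w, x, y, z].
In Python, from rig import robot gives the robot as it stands.
- The arm moves only by the tool move_arm, never from a script. Its argument "motion" is a list of rows, each an object of numbers: "dx", "dy", "dz": the shift along the tool's x, y, z in units of 25 mm (1.0 is 25 mm); "wx", "wy", "wz": the turn, a rotation vector about the tool's x, y, z in units of 8 degrees (1.0 is 8 degrees); "jaw": the opening, from 0 (shut) to 1 (fully open). In form: [{"dx": .., "dy": .., "dz": .., "wx": .., "wy": .., "wz": .., "jaw": ..}, ...]. A call has 1 to 10 rows; each row shifts and turns the commanded pose from where the row before left it, along the tool's axes as they then stand; what a row does not reach is not made up. A row lasts 1/10 s, in which the tool goes at most 50 mm and 8.59 degrees, less where a joint would pass 70% of its speed; a pose out of reach is approached as far as the arm can. A call is refused whole if a number of a shift passes 1 or a number of a turn 1, either way. A call with a gripper value outside its range is refused whole. The fingers move at their own pace and stop on an object; "force" is the grip in N (left out, the last holds). Time passes only in rows, so rows that do not move let the fingers close. It gives the time, the measured TCP pose, the force, the opening and the grip force at its end, in the units of the state.
- robot.read_state(): the state, without advancing time (a new reading comes with each control period).
- robot.capture(name): name is "scene" or "top"; returns the picture (384x512x3 uint8, blue, green, red); there is no depth.
- robot.get_calibration(name): a dict with "camera_matrix" (3x3 intrinsics, pixels), "k1" (the pictures are not rectified: a ray, as slopes to the right and down, at radius r is drawn at 1 + k1 r^2 times it, then the intrinsics apply), "world_from_camera" (4x4, takes a point from camera to world coordinates). Camera axes: x right, y down, z forward; pixel columns grow to the right and rows downward; lengths in m; the calibration is good to about 2 mm. A picture is of the moment at which its call begins. get_calibration takes no time and is no camera call.
- robot.finish_job(): hands the job in; it is judged then, once.
The state is a dict: "time_s": time; "joints": joint angles; "qvel": joint speeds; "tau": joint torques, N m; "ee_pos": TCP position; "tcp_rot": TCP orientation; "contact_force": force on the tool from outside, world axes, zero at the start; "wrist_torque": the same for the moment, N m; "opening": opening from 0.0 (shut) to 1.0 (fully open); "gripper_force": force on a finger pad.
Only numpy, scipy, OpenCV 4.12 (cv2) and the standard library are available. Lean on these libraries where they do the work, as an engineer would, in place of code of your own. Each camera call takes 0.05 s, during which the arm holds its last target. There are 200 camera calls.

## Working session

There is one attempt and no reset: what is moved stays moved. The work goes in short steps, Python scripts to look and compute and a tool call to move; the robot and the scene stay as the last step left them, time stands still between calls to the robot, and variables do not carry over. Pictures are saved under pics/ and viewed, at most 10 in all, crops included, and the job is handed in when it is done.

Besides the shell and the picture viewer there is one more tool, called after "Emit:" as name(argument=value, ...), one argument or row to a line, values as JSON. move_arm: Moves the arm, as the interface text tells. Its arguments: {"type":"object","properties":{"motion":{"type":"array"},"force":{"type":"number"}},"required":["motion"]}

```bash
mkdir -p pics; ls
python3 - <<'E'
from rig import robot
import cv2
for n in("scene","top"):
    cv2.imwrite(f"pics/{n}0.png",robot.capture(n)); c=robot.get_calibration(n); print(n,c)
print(robot.read_state())
E
```

```text
pics
scene {'camera_matrix': array([[476.59883908,   0.        , 256.07605867],
       [  0.        , 476.59883908, 187.29033069],
       [  0.        ,   0.        ,   1.        ]]), 'k1': 0.06093149702718313, 'world_from_camera': array([[ 8.67451493e-01, -2.51815877e-01,  4.29088186e-01,
        -3.21371086e-02],
       [-4.97521399e-01, -4.38005238e-01,  7.48748202e-01,
        -1.07996458e+00],
       [-6.03812232e-04, -8.62983300e-01, -5.05232085e-01,
         8.65432559e-01],
       [ 0.00000000e+00,  0.00000000e+00,  0.00000000e+00,
         1.00000000e+00]])}
top {'camera_matrix': array([[391.6157486 ,   0.        , 262.08604415],
       [  0.        , 391.6157486 , 191.07674626],
       [  0.        ,   0.        ,   1.        ]]), 'k1': -0.10809962006907059, 'world_from_camera': array([[ 0.01271814, -0.99720983,  0.07355811,  0.4892218 ],
       [-0.99966471, -0.0143398 , -0.02155992,  0.01371441],
       [ 0.02255457, -0.07325924, -0.99705786,  1.28016421],
       [ 0.        ,  0.        ,  0.        ,  1.        ]])}
{'time_s': 0.1, 'joints': array([-1.36798741e+00,  3.42656639e-01,  1.52490419e+00, -1.64462232e-06,
        1.27540568e+00, -1.46060330e-01]), 'qvel': array([-0.00094575, -0.00027141, -0.0021935 , -0.00174377,  0.00075014,
       -0.00084865]), 'tau': array([ 1.95740642e-03, -4.34444904e+01, -2.46490520e+01, -1.66416003e-04,
        4.63303455e-03,  6.56984312e-06]), 'ee_pos': array([ 0.17938977, -0.49306347,  0.25569961]), 'tcp_rot': array([-6.86626455e-04,  9.84824544e-01,  1.73551566e-01, -2.02746197e-05]), 'contact_force': array([-0.0195662 , -0.88785213, -0.23341375]), 'wrist_torque': array([-0.0255067 , -0.04754602, -0.02010854]), 'gripper_force': 0.0, 'opening': 0.9964562848756401}
```

View pics/scene0.png

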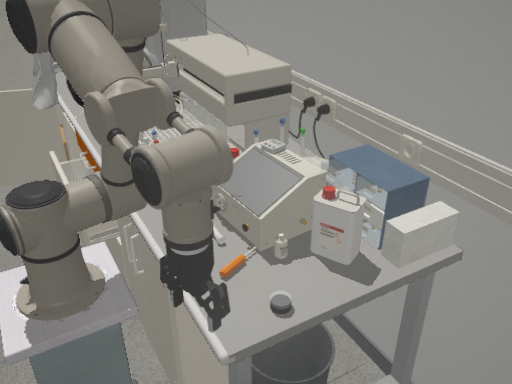

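View pics/top0.png

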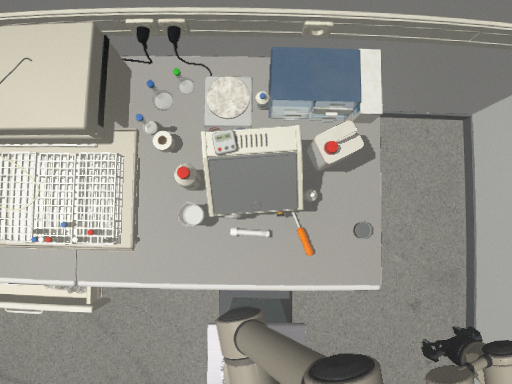

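The flap is shut (grey, in the top view about px 208-300, 152-215). The bench is clear on the robot's side. I'll zoom in on the unit to get its pose.

Run:
```python
import cv2,numpy as np
a=cv2.imread("pics/top0.png")[115:225,195:315]; b=cv2.imread("pics/scene0.png")[130:250,205:335]
a=cv2.resize(a,None,fx=5,fy=5,interpolation=cv2.INTER_CUBIC); b=cv2.resize(b,None,fx=5,fy=5,interpolation=cv2.INTER_CUBIC)
cv2.imwrite("pics/topc.png",a);cv2.imwrite("pics/scenec.png",b)
```

```text
(no output)
```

View pics/topc.png

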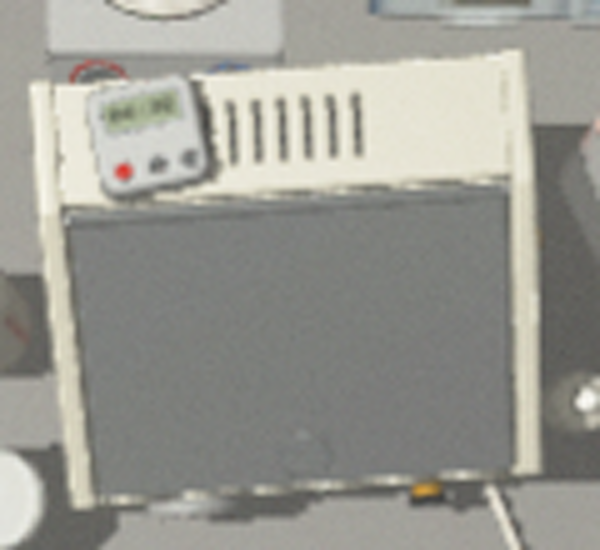

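View pics/scenec.png

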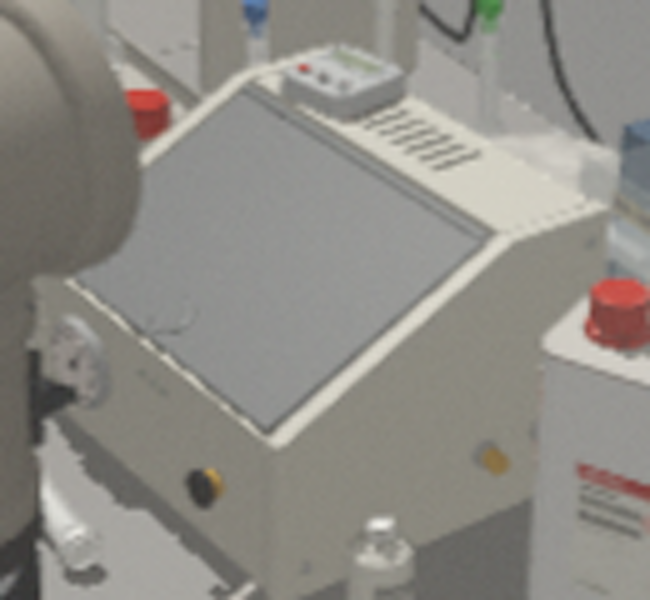

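The crops show the unit's top corners. In the top crop they are (31,83), (522,50), (541,470) and (73,507). In the scene crop they are (605,210), (510,240) and (275,445), with the dish at about (303,445) in the top crop. I'll fit x, y and yaw to these.

```bash
cat > h.py <<'E'
import numpy as np,cv2
from scipy.optimize import least_squares
from scipy.spatial.transform import Rotation as R
from rig import robot
def proj(n,P):
    c=robot.get_calibration(n);W=np.linalg.inv(c["world_from_camera"]);K=c["camera_matrix"]
    p=np.atleast_2d(P)@W[:3,:3].T+W[:3,3]
    d=np.array([c["k1"],0,0,0.])
    s=p[:,:2]/p[:,2:];s=s*(1+c["k1"]*(s**2).sum(1,keepdims=True))
    return s*K[0,0]+K[:2,2]
def unit(P,q): return np.atleast_2d(P)@R.from_euler('z',q[2]).as_matrix().T+[q[0],q[1],0]
E
python3 - <<'E'
from h import *
T=np.array([[31,83],[522,50],[541,470],[73,507]])/5+[195,115]
TP=np.array([[120,140,200],[120,-140,200],[-120,-140,119],[-120,140,119]])/1000
S=np.array([[605,210],[510,240],[275,443]])/5+[205,130]
SP=np.array([[120,-140,200],[44,-140,200],[-120,-140,119]])/1000
f=lambda q:np.r_[(proj("top",unit(TP,q))-T).ravel(),(proj("scene",unit(SP,q))-S).ravel()]
r=least_squares(f,[.6,0,0],loss='soft_l1');print(r.x,f(r.x).reshape(-1,2).round(1))
q=r.x
c=np.cos(np.radians(26));s=np.sin(np.radians(26))
B=lambda p:np.array([-.037+c*p[0]-s*p[2],p[1],.160+s*p[0]+c*p[2]])
d=B([84-152,0,.001*0]) if 0 else B([.084-.152,0,0])
print("press",unit(d,q),(proj("top",unit(d,q))-[195,115])*5,(proj("scene",unit(d,q))-[205,130])*5)
E
```

```text
[0.62800911 0.01493783 0.08907252] [[-0.7 -0.5]
 [ 0.5 -1. ]
 [ 0.3  0.8]
 [-0.3  0.5]
 [ 0.6 -1.2]
 [-0.3  0.1]
 [-0.3  1.5]]
press [[0.53028009 0.00620977 0.13019076]] [[304.92987785 454.29839145]] [[168.34302496 315.07184213]]
```

```bash
cat >> h.py <<'E'
Q=np.array([0.62801,0.01494,0.08907])
Rb=(R.from_euler('z',Q[2])*R.from_euler('y',-26,degrees=True)).as_matrix()  # bay axes
def bay(p): # bay mm -> world m
    return unit([-.037,0,.160],Q)[0]+Rb@(np.array(p)/1000)
def tobay(w): return Rb.T@(np.asarray(w)-unit([-.037,0,.160],Q)[0])*1000
def tool(tilt=0,turn=0): # tool z = -bay z, x = down slope; tilt about tool y (deg, + = tips swing to robot side), turn about tool z
    return R.from_matrix(np.c_[-Rb[:,0],Rb[:,1],-Rb[:,2]])*R.from_euler('y',tilt,degrees=True)*R.from_euler('z',turn,degrees=True)
def cur():
    s=robot.read_state();q=s["tcp_rot"];return s["ee_pos"],R.from_quat([q[1],q[2],q[3],q[0]]),s
def show():
    p,r,s=cur();print("t",s["time_s"],"bay",tobay(p).round(1),"rot err to tool()",(tool().inv()*r).as_rotvec(degrees=True).round(1),"F bay",(Rb.T@s["contact_force"]).round(1),"j",s["joints"].round(2),"op",round(s["opening"],2))
def plan(p1,r1,n,start=None):
    p,r=start or cur()[:2]; p0=p
    W=(r.inv()*r1).as_rotvec();r0=r
    for i in range(n):
        u=(i+1)/n
        d=(r.inv().apply(p0+(p1-p0)*u-p)/.025).round(2)
        w=(np.degrees((r.inv()*(r0*R.from_rotvec(W*u))).as_rotvec())/8).round(2)
        print({k:float(v) for k,v in zip(("dx","dy","dz","wx","wy","wz"),[*d,*w]) if v})
        p=p+r.apply(d*.025);r=r*R.from_rotvec(np.radians(w*8))
    print("end",p.round(3));return p,r
E
python3 - <<'E'
from h import *
show()
p,r,s=cur()
w1=np.array([.44,-.02,.30]); r1=r*R.from_euler('z',-165,degrees=True)
# avoid the 180 ambiguity: two halves
a=plan((p+w1)/2,r*R.from_euler('z',-82.5,degrees=True),11)
b=plan(w1,r1,11,a)
t=bay([-68,0,85]);print("target",t)
plan(t,tool(),6,b)
E
```

```text
t 0.1 bay [-367.  -466.1  285.5] rot err to tool() [ 37.2   5.  161.2] F bay [-0.2 -0.9 -0.2] j [-1.37  0.34  1.52 -0.    1.28 -0.15] op 1.0
{'dx': 0.74, 'dy': -0.65, 'dz': -0.08, 'wz': -0.94}
{'dx': 0.82, 'dy': -0.54, 'dz': -0.08, 'wz': -0.94}
{'dx': 0.88, 'dy': -0.43, 'dz': -0.08, 'wz': -0.93}
{'dx': 0.93, 'dy': -0.32, 'dz': -0.08, 'wz': -0.94}
{'dx': 0.96, 'dy': -0.19, 'dz': -0.08, 'wz': -0.94}
{'dx': 0.98, 'dy': -0.06, 'dz': -0.08, 'wz': -0.93}
{'dx': 0.98, 'dy': 0.06, 'dz': -0.08, 'wz': -0.94}
{'dx': 0.96, 'dy': 0.2, 'dz': -0.08, 'wz': -0.94}
{'dx': 0.93, 'dy': 0.32, 'dz': -0.08, 'wz': -0.94}
{'dx': 0.89, 'dy': 0.43, 'dz': -0.08, 'wz': -0.93}
{'dx': 0.81, 'dy': 0.55, 'dz': -0.07, 'wz': -0.94}
end [ 0.31  -0.257  0.278]
{'dx': 0.74, 'dy': 0.65, 'dz': -0.08, 'wz': -0.94}
{'dx': 0.64, 'dy': 0.74, 'dz': -0.08, 'wz': -0.94}
{'dx': 0.55, 'dy': 0.81, 'dz': -0.08, 'wz': -0.93}
{'dx': 0.43, 'dy': 0.89, 'dz': -0.08, 'wz': -0.94}
{'dx': 0.32, 'dy': 0.93, 'dz': -0.08, 'wz': -0.94}
{'dx': 0.19, 'dy': 0.96, 'dz': -0.08, 'wz': -0.94}
{'dx': 0.06, 'dy': 0.98, 'dz': -0.08, 'wz': -0.93}
{'dx': -0.06, 'dy': 0.98, 'dz': -0.08, 'wz': -0.94}
{'dx': -0.2, 'dy': 0.96, 'dz': -0.08, 'wz': -0.94}
{'dx': -0.31, 'dy': 0.93, 'dz': -0.08, 'wz': -0.94}
{'dx': -0.44, 'dy': 0.88, 'dz': -0.08, 'wz': -0.93}
end [ 0.44 -0.02  0.3 ]
target [0.49316712 0.00289768 0.20658826]
{'dx': -0.37, 'dy': 0.12, 'dz': 0.62, 'wy': -0.54}
{'dx': -0.31, 'dy': 0.12, 'dz': 0.65, 'wy': -0.54, 'wz': -0.01}
{'dx': -0.27, 'dy': 0.12, 'dz': 0.67, 'wy': -0.55}
{'dx': -0.22, 'dy': 0.12, 'dz': 0.69, 'wy': -0.54}
{'dx': -0.16, 'dy': 0.12, 'dz': 0.71, 'wy': -0.54, 'wz': -0.01}
{'dx': -0.11, 'dy': 0.12, 'dz': 0.71, 'wy': -0.54}
end [0.493 0.003 0.207]
```

Emit:
move_arm(
  motion=[
    {"dx": 0.74,"dy": -0.65,"dz": -0.08,"wz": -0.94,"jaw": 0},
    {"dx": 0.82,"dy": -0.54,"dz": -0.08,"wz": -0.94,"jaw": 0},
    {"dx": 0.88,"dy": -0.43,"dz": -0.08,"wz": -0.93,"jaw": 0},
    {"dx": 0.93,"dy": -0.32,"dz": -0.08,"wz": -0.94,"jaw": 0},
    {"dx": 0.96,"dy": -0.19,"dz": -0.08,"wz": -0.94,"jaw": 0},
    {"dx": 0.98,"dy": -0.06,"dz": -0.08,"wz": -0.93,"jaw": 0},
    {"dx": 0.98,"dy": 0.06,"dz": -0.08,"wz": -0.94,"jaw": 0},
    {"dx": 0.96,"dy": 0.2,"dz": -0.08,"wz": -0.94,"jaw": 0},
    {"dx": 0.93,"dy": 0.32,"dz": -0.08,"wz": -0.94,"jaw": 0},
    {"dx": 0.89,"dy": 0.43,"dz": -0.08,"wz": -0.93,"jaw": 0},
  ],
)

```text
$.motion[0]: bad value
```

Emit:
move_arm(
  motion=[
    {"dx": 0.81,"dy": 0.55,"dz": -0.07,"wz": -0.94,"jaw": 0},
    {"dx": 0.74,"dy": 0.65,"dz": -0.08,"wz": -0.94,"jaw": 0},
    {"dx": 0.64,"dy": 0.74,"dz": -0.08,"wz": -0.94,"jaw": 0},
    {"dx": 0.55,"dy": 0.81,"dz": -0.08,"wz": -0.93,"jaw": 0},
    {"dx": 0.43,"dy": 0.89,"dz": -0.08,"wz": -0.94,"jaw": 0},
    {"dx": 0.32,"dy": 0.93,"dz": -0.08,"wz": -0.94,"jaw": 0},
    {"dx": 0.19,"dy": 0.96,"dz": -0.08,"wz": -0.94,"jaw": 0},
    {"dx": 0.06,"dy": 0.98,"dz": -0.08,"wz": -0.93,"jaw": 0},
    {"dx": -0.06,"dy": 0.98,"dz": -0.08,"wz": -0.94,"jaw": 0},
    {"dx": -0.2,"dy": 0.96,"dz": -0.08,"wz": -0.94,"jaw": 0},
  ],
)

```text
$.motion[0]: bad value
```

Run:
```python
from h import *
show()
cv2.imwrite("pics/top1.png",robot.capture("top"));im=robot.capture("scene");cv2.imwrite("pics/scene1.png",im)
plan(np.array([.44,-.02,.30]),cur()[1],3)
```

```text
t 0.1 bay [-367.  -466.1  285.5] rot err to tool() [ 37.2   5.  161.2] F bay [-0.2 -0.9 -0.2] j [-1.37  0.34  1.52 -0.    1.28 -0.15] op 1.0
{'dx': 5.42, 'dy': -4.74, 'dz': -0.58}
{'dx': 5.42, 'dy': -4.74, 'dz': -0.59}
{'dx': 5.43, 'dy': -4.75, 'dz': -0.58}
end [ 0.44 -0.02  0.3 ]
```

View pics/scene1.png

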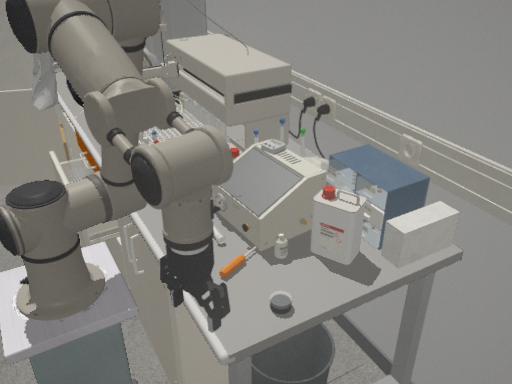

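Both calls were refused, probably because each row needs every key. I'll retry with complete rows.

Emit:
move_arm(
  motion=[
    {"dx": 0.74,"dy": -0.65,"dz": -0.08,"wx": 0,"wy": 0,"wz": -0.94,"jaw": 0},
    {"dx": 0.82,"dy": -0.54,"dz": -0.08,"wx": 0,"wy": 0,"wz": -0.94,"jaw": 0},
    {"dx": 0.88,"dy": -0.43,"dz": -0.08,"wx": 0,"wy": 0,"wz": -0.93,"jaw": 0},
    {"dx": 0.93,"dy": -0.32,"dz": -0.08,"wx": 0,"wy": 0,"wz": -0.94,"jaw": 0},
    {"dx": 0.96,"dy": -0.19,"dz": -0.08,"wx": 0,"wy": 0,"wz": -0.94,"jaw": 0},
    {"dx": 0.98,"dy": -0.06,"dz": -0.08,"wx": 0,"wy": 0,"wz": -0.93,"jaw": 0},
    {"dx": 0.98,"dy": 0.06,"dz": -0.08,"wx": 0,"wy": 0,"wz": -0.94,"jaw": 0},
    {"dx": 0.96,"dy": 0.2,"dz": -0.08,"wx": 0,"wy": 0,"wz": -0.94,"jaw": 0},
    {"dx": 0.93,"dy": 0.32,"dz": -0.08,"wx": 0,"wy": 0,"wz": -0.94,"jaw": 0},
    {"dx": 0.89,"dy": 0.43,"dz": -0.08,"wx": 0,"wy": 0,"wz": -0.93,"jaw": 0},
  ],
)

```text
time_s: 1.2
ee_pos: [0.2982, -0.2772, 0.2763]
tcp_rot: [-0.0, 0.674, 0.739, -0.0]
contact_force: [-0.2, -0.2, 0.3]
opening: 0.001
gripper_force: 0.0
```

Emit:
move_arm(
  motion=[
    {"dx": 0.81,"dy": 0.55,"dz": -0.07,"wx": 0,"wy": 0,"wz": -0.94,"jaw": 0},
    {"dx": 0.74,"dy": 0.65,"dz": -0.08,"wx": 0,"wy": 0,"wz": -0.94,"jaw": 0},
    {"dx": 0.64,"dy": 0.74,"dz": -0.08,"wx": 0,"wy": 0,"wz": -0.94,"jaw": 0},
    {"dx": 0.55,"dy": 0.81,"dz": -0.08,"wx": 0,"wy": 0,"wz": -0.93,"jaw": 0},
    {"dx": 0.43,"dy": 0.89,"dz": -0.08,"wx": 0,"wy": 0,"wz": -0.94,"jaw": 0},
    {"dx": 0.32,"dy": 0.93,"dz": -0.08,"wx": 0,"wy": 0,"wz": -0.94,"jaw": 0},
    {"dx": 0.19,"dy": 0.96,"dz": -0.08,"wx": 0,"wy": 0,"wz": -0.94,"jaw": 0},
    {"dx": 0.06,"dy": 0.98,"dz": -0.08,"wx": 0,"wy": 0,"wz": -0.93,"jaw": 0},
    {"dx": -0.06,"dy": 0.98,"dz": -0.08,"wx": 0,"wy": 0,"wz": -0.94,"jaw": 0},
    {"dx": -0.2,"dy": 0.96,"dz": -0.08,"wx": 0,"wy": 0,"wz": -0.94,"jaw": 0},
  ],
)

```text
time_s: 2.2
ee_pos: [0.4168, -0.0624, 0.2961]
tcp_rot: [-0.0, 0.085, 0.996, -0.0]
contact_force: [0.2, 0.6, -0.4]
opening: -0.001
gripper_force: 0.0
```

Emit:
move_arm(
  motion=[
    {"dx": 0,"dy": 0,"dz": 0,"wx": 0,"wy": 0,"wz": 0,"jaw": 0},
    {"dx": 0,"dy": 0,"dz": 0,"wx": 0,"wy": 0,"wz": 0,"jaw": 0},
    {"dx": 0,"dy": 0,"dz": 0,"wx": 0,"wy": 0,"wz": 0,"jaw": 0},
    {"dx": 0,"dy": 0,"dz": 0,"wx": 0,"wy": 0,"wz": 0,"jaw": 0},
    {"dx": 0,"dy": 0,"dz": 0,"wx": 0,"wy": 0,"wz": 0,"jaw": 0},
    {"dx": 0,"dy": 0,"dz": 0,"wx": 0,"wy": 0,"wz": 0,"jaw": 0},
    {"dx": 0,"dy": 0,"dz": 0,"wx": 0,"wy": 0,"wz": 0,"jaw": 0},
    {"dx": 0,"dy": 0,"dz": 0,"wx": 0,"wy": 0,"wz": 0,"jaw": 0},
  ],
)

```text
time_s: 3.0
ee_pos: [0.4164, -0.0635, 0.296]
tcp_rot: [-0.0, 0.087, 0.996, -0.0]
contact_force: [0.3, -0.7, -0.8]
opening: -0.002
gripper_force: 0.0
```

Run:
```python
from h import *
show()
im=robot.capture("top");cv2.imwrite("pics/top1.png",im);im2=robot.capture("scene")
o=np.zeros((384,512+288,3),np.uint8);o[:,:512]=cv2.resize(im2[100:292,180:436],(512,384));o[:,512:]=cv2.resize(im[90:282,170:314],(288,384));cv2.imwrite("pics/both1.png",o)
plan(bay([-68,0,85]),tool(),8)
```

```text
t 3.0 bay [-102.8  -59.3  201.5] rot err to tool() [ 3.4 25.8 14.9] F bay [-0.1 -0.7 -0.8] j [-0.33  0.12  1.71 -0.    1.31 -1.73] op -0.0
{'dx': -0.32, 'dy': 0.39, 'dz': 0.45, 'wx': -0.05, 'wy': -0.4, 'wz': -0.23}
{'dx': -0.31, 'dy': 0.38, 'dz': 0.46, 'wx': -0.06, 'wy': -0.41, 'wz': -0.23}
{'dx': -0.29, 'dy': 0.37, 'dz': 0.49, 'wx': -0.05, 'wy': -0.4, 'wz': -0.24}
{'dx': -0.27, 'dy': 0.35, 'dz': 0.51, 'wx': -0.05, 'wy': -0.41, 'wz': -0.23}
{'dx': -0.26, 'dy': 0.34, 'dz': 0.52, 'wx': -0.06, 'wy': -0.4, 'wz': -0.23}
{'dx': -0.24, 'dy': 0.33, 'dz': 0.54, 'wx': -0.05, 'wy': -0.4, 'wz': -0.23}
{'dx': -0.22, 'dy': 0.32, 'dz': 0.56, 'wx': -0.06, 'wy': -0.41, 'wz': -0.24}
{'dx': -0.19, 'dy': 0.31, 'dz': 0.57, 'wx': -0.05, 'wy': -0.4, 'wz': -0.23}
end [0.493 0.003 0.206]
```

View pics/both1.png

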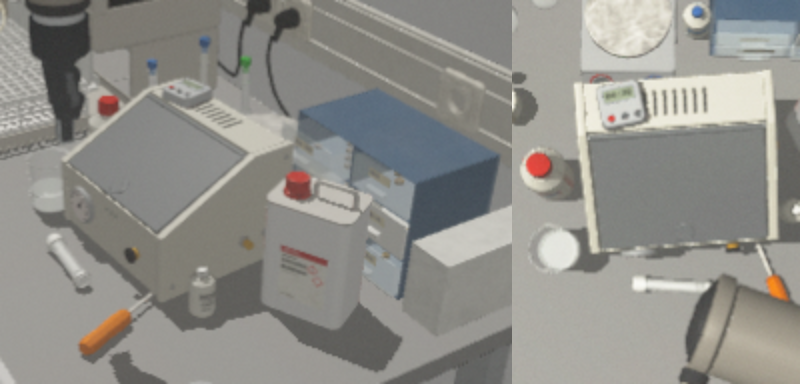

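At 3.0 s the flap is still shut: grey slope, dish near crop px (120,187). I'll move to the pre-press pose.

Emit:
move_arm(
  motion=[
    {"dx": -0.32,"dy": 0.39,"dz": 0.45,"wx": -0.05,"wy": -0.4,"wz": -0.23,"jaw": 0},
    {"dx": -0.31,"dy": 0.38,"dz": 0.46,"wx": -0.06,"wy": -0.41,"wz": -0.23,"jaw": 0},
    {"dx": -0.29,"dy": 0.37,"dz": 0.49,"wx": -0.05,"wy": -0.4,"wz": -0.24,"jaw": 0},
    {"dx": -0.27,"dy": 0.35,"dz": 0.51,"wx": -0.05,"wy": -0.41,"wz": -0.23,"jaw": 0},
    {"dx": -0.26,"dy": 0.34,"dz": 0.52,"wx": -0.06,"wy": -0.4,"wz": -0.23,"jaw": 0},
    {"dx": -0.24,"dy": 0.33,"dz": 0.54,"wx": -0.05,"wy": -0.4,"wz": -0.23,"jaw": 0},
    {"dx": -0.22,"dy": 0.32,"dz": 0.56,"wx": -0.06,"wy": -0.41,"wz": -0.24,"jaw": 0},
    {"dx": -0.19,"dy": 0.31,"dz": 0.57,"wx": -0.05,"wy": -0.4,"wz": -0.23,"jaw": 0},
    {"dx": 0,"dy": 0,"dz": 0,"wx": 0,"wy": 0,"wz": 0,"jaw": 0},
    {"dx": 0,"dy": 0,"dz": 0,"wx": 0,"wy": 0,"wz": 0,"jaw": 0},
  ],
)

```text
time_s: 4.1
ee_pos: [0.493, 0.003, 0.2066]
tcp_rot: [0.224, -0.043, 0.974, 0.01]
contact_force: [0.7, -0.8, 0.7]
opening: 0.002
gripper_force: 0.0
```

Run:
```python
from h import *
show()
```

```text
t 4.1 bay [-68.2   0.1  85.1] rot err to tool() [-0.   0.1  0. ] F bay [ 0.9 -0.8  0.4] j [-0.23  0.15  2.03  0.27  0.54 -2.1 ] op 0.0
```

Emit:
move_arm(
  motion=[
    {"dx": 0,"dy": 0,"dz": 0.5,"wx": 0,"wy": 0,"wz": 0,"jaw": 0},
    {"dx": 0,"dy": 0,"dz": 0.6,"wx": 0,"wy": 0,"wz": 0,"jaw": 0},
    {"dx": 0,"dy": 0,"dz": 0.6,"wx": 0,"wy": 0,"wz": 0,"jaw": 0},
    {"dx": 0,"dy": 0,"dz": 0.4,"wx": 0,"wy": 0,"wz": 0,"jaw": 0},
    {"dx": 0,"dy": 0,"dz": 0.1,"wx": 0,"wy": 0,"wz": 0,"jaw": 0},
    {"dx": 0,"dy": 0,"dz": 0.1,"wx": 0,"wy": 0,"wz": 0,"jaw": 0},
    {"dx": 0,"dy": 0,"dz": 0.1,"wx": 0,"wy": 0,"wz": 0,"jaw": 0},
    {"dx": 0,"dy": 0,"dz": 0,"wx": 0,"wy": 0,"wz": 0,"jaw": 0},
  ],
)

```text
time_s: 4.9
ee_pos: [0.5194, 0.0053, 0.1528]
tcp_rot: [0.225, -0.044, 0.973, 0.01]
contact_force: [-1.3, -0.1, -0.4]
opening: -0.004
gripper_force: 0.0
```

Run:
```python
from h import *
show()
```

```text
t 4.9 bay [-67.9   0.1  25.1] rot err to tool() [-0. -0. -0.] F bay [-1.3  0.   0.2] j [-0.21  0.29  2.05  0.35  0.39 -2.16] op -0.0
```

Emit:
move_arm(
  motion=[
    {"dx": 0,"dy": 0,"dz": 0.08,"wx": 0,"wy": 0,"wz": 0,"jaw": 0},
    {"dx": 0,"dy": 0,"dz": 0.08,"wx": 0,"wy": 0,"wz": 0,"jaw": 0},
    {"dx": 0,"dy": 0,"dz": 0.08,"wx": 0,"wy": 0,"wz": 0,"jaw": 0},
    {"dx": 0,"dy": 0,"dz": 0,"wx": 0,"wy": 0,"wz": 0,"jaw": 0},
  ],
)

```text
time_s: 5.3
ee_pos: [0.5221, 0.0056, 0.1472]
tcp_rot: [0.225, -0.044, 0.973, 0.01]
contact_force: [-1.1, -0.4, 3.1]
opening: -0.004
gripper_force: 1.3
```

Run:
```python
from h import *
show()
```

```text
t 5.3 bay [-67.9   0.1  18.9] rot err to tool() [ 0. -0. -0.] F bay [ 0.3 -0.3  3.2] j [-0.21  0.3   2.05  0.36  0.38 -2.17] op -0.0
```

Emit:
move_arm(
  motion=[
    {"dx": 0,"dy": 0,"dz": 0.06,"wx": 0,"wy": 0,"wz": 0,"jaw": 0},
    {"dx": 0,"dy": 0,"dz": 0.06,"wx": 0,"wy": 0,"wz": 0,"jaw": 0},
    {"dx": 0,"dy": 0,"dz": 0,"wx": 0,"wy": 0,"wz": 0,"jaw": 0},
  ],
)

```text
time_s: 5.6
ee_pos: [0.5235, 0.0057, 0.1445]
tcp_rot: [0.225, -0.044, 0.973, 0.01]
contact_force: [-0.1, -0.6, 2.9]
opening: -0.001
gripper_force: 1.3
```

Emit:
move_arm(
  motion=[
    {"dx": 0,"dy": 0,"dz": 0.06,"wx": 0,"wy": 0,"wz": 0,"jaw": 0},
    {"dx": 0,"dy": 0,"dz": 0,"wx": 0,"wy": 0,"wz": 0,"jaw": 0},
  ],
)

```text
time_s: 5.8
ee_pos: [0.524, 0.0057, 0.1435]
tcp_rot: [0.225, -0.044, 0.973, 0.01]
contact_force: [-4.7, -0.3, 9.6]
opening: -0.001
gripper_force: 5.2
```

Run:
```python
from h import *
show()
```

```text
t 5.8 bay [-67.8   0.1  14.8] rot err to tool() [ 0. -0. -0.] F bay [-0.1  0.1 10.7] j [-0.21  0.31  2.05  0.36  0.37 -2.18] op -0.0
```

Bottomed out at 10.7 N, which is past the latch point. I'll let go and back off quickly.

Emit:
move_arm(
  motion=[
    {"dx": 0,"dy": 0,"dz": -0.6,"wx": 0,"wy": 0,"wz": 0,"jaw": 0},
    {"dx": 0.3,"dy": 0,"dz": -1,"wx": 0,"wy": 0,"wz": 0,"jaw": 0},
    {"dx": 0.7,"dy": 0,"dz": -1,"wx": 0,"wy": 0,"wz": 0,"jaw": 0},
    {"dx": 0.8,"dy": 0,"dz": -1,"wx": 0,"wy": 0,"wz": 0,"jaw": 0},
    {"dx": 0.8,"dy": 0,"dz": -0.9,"wx": 0,"wy": 0,"wz": 0,"jaw": 0},
    {"dx": 0.8,"dy": 0,"dz": -0.8,"wx": 0,"wy": 0,"wz": 0,"jaw": 0},
    {"dx": 0.8,"dy": 0,"dz": -0.5,"wx": 0,"wy": 0,"wz": 0,"jaw": 0.5},
    {"dx": 0,"dy": 0,"dz": 0,"wx": 0,"wy": 0,"wz": 0,"jaw": 0.5},
    {"dx": 0,"dy": 0,"dz": 0,"wx": 0,"wy": 0,"wz": 0,"jaw": 0.5},
    {"dx": 0,"dy": 0,"dz": 0,"wx": 0,"wy": 0,"wz": 0,"jaw": 0.5},
  ],
)

```text
time_s: 6.8
ee_pos: [0.3672, -0.0085, 0.2275]
tcp_rot: [0.225, -0.044, 0.973, 0.01]
contact_force: [-0.7, 0.8, 0.7]
opening: 0.498
gripper_force: 0.0
```

Emit:
move_arm(
  motion=[
    {"dx": 0,"dy": 0,"dz": 0,"wx": 0,"wy": 0,"wz": 0,"jaw": 0.5},
    {"dx": 0,"dy": 0,"dz": 0,"wx": 0,"wy": 0,"wz": 0,"jaw": 0.5},
    {"dx": 0,"dy": 0,"dz": 0,"wx": 0,"wy": 0,"wz": 0,"jaw": 0.5},
    {"dx": 0,"dy": 0,"dz": 0,"wx": 0,"wy": 0,"wz": 0,"jaw": 0.5},
    {"dx": 0,"dy": 0,"dz": 0,"wx": 0,"wy": 0,"wz": 0,"jaw": 0.5},
    {"dx": 0,"dy": 0,"dz": 0,"wx": 0,"wy": 0,"wz": 0,"jaw": 0.5},
    {"dx": 0,"dy": 0,"dz": 0,"wx": 0,"wy": 0,"wz": 0,"jaw": 0.5},
    {"dx": 0,"dy": 0,"dz": 0,"wx": 0,"wy": 0,"wz": 0,"jaw": 0.5},
    {"dx": 0,"dy": 0,"dz": 0,"wx": 0,"wy": 0,"wz": 0,"jaw": 0.5},
    {"dx": 0,"dy": 0,"dz": 0,"wx": 0,"wy": 0,"wz": 0,"jaw": 0.5},
  ],
)

```text
time_s: 7.8
ee_pos: [0.3666, -0.0084, 0.2275]
tcp_rot: [0.225, -0.044, 0.973, 0.01]
contact_force: [-0.7, -0.7, -0.1]
opening: 0.498
gripper_force: 0.0
```

Emit:
move_arm(
  motion=[
    {"dx": 0,"dy": 0,"dz": 0,"wx": 0,"wy": 0,"wz": 0,"jaw": 0.5},
    {"dx": 0,"dy": 0,"dz": 0,"wx": 0,"wy": 0,"wz": 0,"jaw": 0.5},
    {"dx": 0,"dy": 0,"dz": 0,"wx": 0,"wy": 0,"wz": 0,"jaw": 0.5},
    {"dx": 0,"dy": 0,"dz": 0,"wx": 0,"wy": 0,"wz": 0,"jaw": 0.5},
    {"dx": 0,"dy": 0,"dz": 0,"wx": 0,"wy": 0,"wz": 0,"jaw": 0.5},
  ],
)

```text
time_s: 8.3
ee_pos: [0.3666, -0.0083, 0.2274]
tcp_rot: [0.225, -0.044, 0.973, 0.01]
contact_force: [0.6, -0.2, -0.2]
opening: 0.501
gripper_force: 0.0
```

Run:
```python
from h import *
show()
im=robot.capture("top");im2=robot.capture("scene")
cv2.imwrite("pics/t2.png",im);cv2.imwrite("pics/s2.png",im2)
o=np.zeros((600,800,3),np.uint8);o[:,:400]=cv2.resize(im2[100:250,190:290],(400,600),interpolation=cv2.INTER_CUBIC);o[:520,400:]=cv2.resize(im[110:240,205:305],(400,520),interpolation=cv2.INTER_CUBIC);cv2.imwrite("pics/both2.png",o)
for y in(50,-50):
  for x in(-30,0,30): print(x,y,(proj("top",bay([x,y,-15]))-[205,110])*4+[400,0],(proj("scene",bay([x,y,-15]))-[190,100])*4)
```

```text
t 8.3 bay [-1.731e+02  1.000e-01  1.595e+02] rot err to tool() [-0.  0. -0.] F bay [ 0.4 -0.3 -0.5] j [-0.4  -0.14  2.26  0.35  0.65 -2.3 ] op 0.5
-30 50 [[531.79795775 333.02246514]] [[203.33132043 325.82812865]]
0 50 [[528.43098916 294.85062854]] [[231.94229995 301.35847172]]
30 50 [[525.01133111 255.9341877 ]] [[260.29641556 277.1049601 ]]
-30 -50 [[667.66559398 322.87577053]] [[277.75189753 380.64787283]]
0 -50 [[665.63115549 284.68552705]] [[307.4403413  354.69745912]]
30 -50 [[663.55196174 245.75335443]] [[336.85458708 328.98894201]]
```

View pics/both2.png

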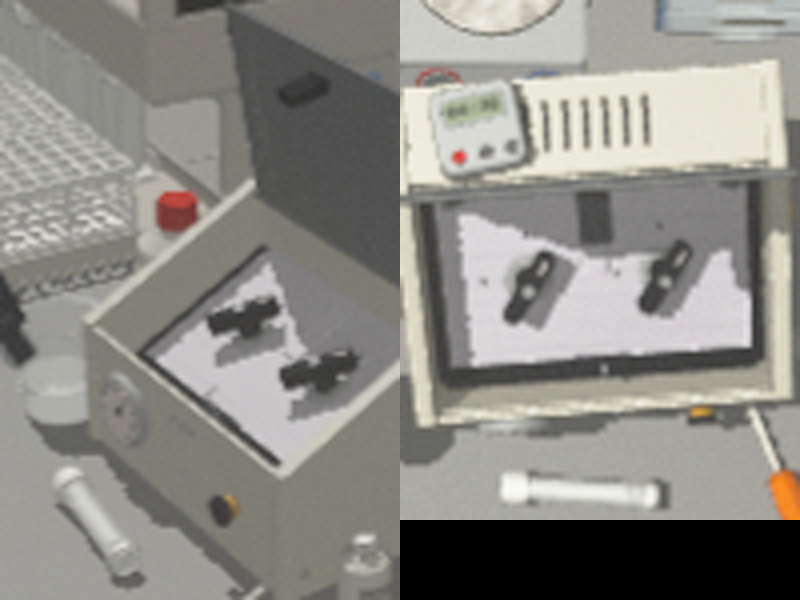

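The flap is open. Both bars are already partly turned: top-view ends run (515,318)-(548,257) on the left and (645,310)-(688,243) on the right. I'll measure their angles by back-projecting the dark pixels.

```bash
cat >> h.py <<'E'
def back(n,uv,z): # pixel -> bay xy (mm) on plane bay z
    c=robot.get_calibration(n);M=c["world_from_camera"];K=c["camera_matrix"]
    s=(np.asarray(uv,float)-K[:2,2])/K[0,0];u=s.copy()
    for _ in range(10): u=s/(1+c["k1"]*(u**2).sum(1,keepdims=True))
    d=np.c_[u,np.ones(len(u))]@M[:3,:3].T@Rb; o=tobay(M[:3,3])
    return (o+d*((z-o[2])/d[:,2])[:,None]*1)[:,:2]
def bars(n,im,z=-24):
    g=im.max(2);m=(g<62).astype(np.uint8)
    for y in(50,-50):
        u0=proj(n,bay([0,y,z]))[0]
        yy,xx=np.nonzero(m);b=back(n,np.c_[xx,yy],z)
        k=np.hypot(b[:,0],b[:,1]-y)<36;b=b[k]
        w,v=np.linalg.eigh(np.cov(b.T));e=v[:,1];L=(b-b.mean(0))@e
        print(n,y,len(b),"mid",b.mean(0).round(1),"angle cw",np.degrees(np.arctan2(-e[1],e[0])).round(1),"len",(L.max()-L.min()).round(0))
E
python3 - <<'E'
from h import *
for n,f in(("top","t2"),("scene","s2")): bars(n,cv2.imread(f"pics/{f}.png"))
p=np.array([[515,318],[548,257],[645,310],[688,243]]);b=back("top",(p-[400,0])/4+[205,110],-22);print(b)
p=np.array([[210,327],[278,306],[283,383],[355,358]]);b=back("scene",p/4+[190,100],-24);print(b)
E
```

```text
avg = a.mean(axis, **keepdims_kw)
  ret = um.true_divide(
h.py:45: RuntimeWarning: Degrees of freedom <= 0 for slice
  w,v=np.linalg.eigh(np.cov(b.T));e=v[:,1];L=(b-b.mean(0))@e
  c *= np.true_divide(1, fact)
  c *= np.true_divide(1, fact)
h.py:45: RuntimeWarning: Mean of empty slice.
  w,v=np.linalg.eigh(np.cov(b.T));e=v[:,1];L=(b-b.mean(0))@e
h.py:46: RuntimeWarning: Mean of empty slice.
  print(n,y,len(b),"mid",b.mean(0).round(1),"angle cw",np.degrees(np.arctan2(-e[1],e[0])).round(1),"len",(L.max()-L.min()).round(0))
Traceback (most recent call last):
  File "h.py", line 46, in bars
    print(n,y,len(b),"mid",b.mean(0).round(1),"angle cw",np.degrees(np.arctan2(-e[1],e[0])).round(1),"len",(L.max()-L.min()).round(0))
                                                                                                            ~~~~~^^
ValueError: zero-size array to reduction operation maximum which has no identity
```

Run:
```python
from h import *
p=np.array([[515,318],[548,257],[645,310],[688,243]]);b=back("top",(p-[400,0])/4+[205,110],-22);print(b)
p=np.array([[210,327],[278,306],[283,383],[355,358]]);b=back("scene",p/4+[190,100],-24);print(b)
for n,f in(("top","t2"),("scene","s2")):
    im=cv2.imread(f"pics/{f}.png").max(2)
    for y in(50,-50):
        u=proj(n,bay([0,y,-22]))[0].round().astype(int);print(n,u,im[u[1]-9:u[1]+10:3,u[0]-9:u[0]+10:3])
```

```text
[[-19.96089565  61.5770932 ]
 [ 25.45854044  33.73932527]
 [-21.28520765 -34.21220952]
 [ 28.31386227 -68.2498023 ]]
[[-24.67301304  53.9674218 ]
 [ 21.83317523  21.14337046]
 [-26.19057029 -46.3803671 ]
 [ 22.49027923 -76.44502866]]
top [237 183] [[218 218 201 175  72  96 189]
 [215 204 149  70 158 112 136]
 [215 181  85  72  75 120 132]
 [220 213  71 169 114 131 193]
 [219 157  72  98 133 175 217]
 [216  94  73 131 130 217 216]
 [219 220 217 219 192 215 218]]
top [271 180] [[129 129 125 119  70 101 130]
 [215 205 157  86 131  93 132]
 [213 179  67  72  70 126 150]
 [216 187  70 173 110 131 215]
 [215 142  70  90 129 189 216]
 [216  70  68 131 130 213 213]
 [212 214 199 175 213 212 215]]
scene [249 177] [[130 130 110  85 128 178 181]
 [132 105 113 140 203 203 203]
 [ 76 124 140 202 192 146 109]
 [128 161 112 158  62  63  59]
 [163  66  61  62  65  94 186]
 [201  96 142 139  63  97 125]
 [200 200 132 116 117 127 128]]
scene [268 190] [[194 203 126 133 129 135 129]
 [130 202 131 131 132 128 126]
 [178 202 201 129 123 113  95]
 [203 184  88 165  69  64  62]
 [170  69  67  61  61  86 102]
 [203  68 117  95  65  96 119]
 [200 196 173 115 114 122 130]]
```

```bash
sed -i 's/g<62/g<84/' h.py
python3 - <<'E'
from h import *
for n,f in(("top","t2"),("scene","s2")): bars(n,cv2.imread(f"pics/{f}.png"),-22 if n=="top" else -29)
E
```

```text
top 50 56 mid [ 4.8 52. ] angle cw -149.0 len 56.0
top -50 68 mid [  3.8 -46.3] angle cw -148.7 len 57.0
scene 50 90 mid [-1.4 44.1] angle cw -132.1 len 59.0
scene -50 104 mid [ -1.1 -55. ] angle cw -135.9 len 58.0
```

Both are at about 32° clockwise (top view, reliable). I'll go to the left stud first, with the gripper turned 32°.

Run:
```python
from h import *
plan(bay([0,50,60]),tool(0,32),10)
```

```text
{'dx': -0.69, 'dy': 0.2, 'dz': 0.4, 'wz': 0.4}
{'dx': -0.68, 'dy': 0.24, 'dz': 0.4, 'wz': 0.4}
{'dx': -0.67, 'dy': 0.27, 'dz': 0.39, 'wz': 0.4}
{'dx': -0.65, 'dy': 0.31, 'dz': 0.4, 'wz': 0.4}
{'dx': -0.63, 'dy': 0.35, 'dz': 0.4, 'wz': 0.4}
{'dx': -0.61, 'dy': 0.39, 'dz': 0.4, 'wz': 0.4}
{'dx': -0.59, 'dy': 0.41, 'dz': 0.39, 'wz': 0.4}
{'dx': -0.56, 'dy': 0.45, 'dz': 0.4, 'wz': 0.4}
{'dx': -0.54, 'dy': 0.48, 'dz': 0.4, 'wz': 0.4}
{'dx': -0.51, 'dy': 0.51, 'dz': 0.4, 'wz': 0.4}
end [0.561 0.059 0.214]
```

Emit:
move_arm(
  motion=[
    {"dx": -0.69,"dy": 0.2,"dz": 0.4,"wx": 0,"wy": 0,"wz": 0.4,"jaw": 0.5},
    {"dx": -0.68,"dy": 0.24,"dz": 0.4,"wx": 0,"wy": 0,"wz": 0.4,"jaw": 0.5},
    {"dx": -0.67,"dy": 0.27,"dz": 0.39,"wx": 0,"wy": 0,"wz": 0.4,"jaw": 0.5},
    {"dx": -0.65,"dy": 0.31,"dz": 0.4,"wx": 0,"wy": 0,"wz": 0.4,"jaw": 0.5},
    {"dx": -0.63,"dy": 0.35,"dz": 0.4,"wx": 0,"wy": 0,"wz": 0.4,"jaw": 0.5},
    {"dx": -0.61,"dy": 0.39,"dz": 0.4,"wx": 0,"wy": 0,"wz": 0.4,"jaw": 0.5},
    {"dx": -0.59,"dy": 0.41,"dz": 0.39,"wx": 0,"wy": 0,"wz": 0.4,"jaw": 0.5},
    {"dx": -0.56,"dy": 0.45,"dz": 0.4,"wx": 0,"wy": 0,"wz": 0.4,"jaw": 0.5},
    {"dx": -0.54,"dy": 0.48,"dz": 0.4,"wx": 0,"wy": 0,"wz": 0.4,"jaw": 0.5},
    {"dx": -0.51,"dy": 0.51,"dz": 0.4,"wx": 0,"wy": 0,"wz": 0.4,"jaw": 0.5},
  ],
)

```text
time_s: 9.4
ee_pos: [0.5613, 0.0596, 0.2136]
tcp_rot: [0.213, 0.227, 0.948, 0.072]
contact_force: [-0.0, 0.0, 0.4]
opening: 0.496
gripper_force: 0.0
```

Emit:
move_arm(
  motion=[
    {"dx": 0,"dy": 0,"dz": 0.5,"wx": 0,"wy": 0,"wz": 0,"jaw": 0.5},
    {"dx": 0,"dy": 0,"dz": 0.5,"wx": 0,"wy": 0,"wz": 0,"jaw": 0.5},
    {"dx": 0,"dy": 0,"dz": 0.4,"wx": 0,"wy": 0,"wz": 0,"jaw": 0.5},
    {"dx": 0,"dy": 0,"dz": 0,"wx": 0,"wy": 0,"wz": 0,"jaw": 0.5},
  ],
)

```text
time_s: 9.8
ee_pos: [0.5747, 0.0603, 0.1802]
tcp_rot: [0.211, 0.226, 0.948, 0.071]
contact_force: [-0.5, 0.1, -0.1]
opening: 0.5
gripper_force: 0.0
```

Run:
```python
from h import *
show();plan(bay([0,50,-17]),tool(0,32),6)
```

```text
t 9.8 bay [-2.  50.  23.4] rot err to tool() [ 0.   0.2 32. ] F bay [-0.5  0.1  0.1] j [-0.06  0.33  1.86  0.14  0.5  -1.27] op 0.5
{'dx': -0.01, 'dy': 0.01, 'dz': 0.27}
{'dx': -0.01, 'dy': 0.01, 'dz': 0.27, 'wy': -0.01}
{'dx': -0.02, 'dz': 0.27, 'wx': -0.01}
{'dx': -0.01, 'dy': 0.01, 'dz': 0.27, 'wy': -0.01}
{'dx': -0.01, 'dy': 0.01, 'dz': 0.27}
{'dx': -0.01, 'dz': 0.27, 'wy': -0.01}
end [0.594 0.062 0.145]
```

Emit:
move_arm(
  motion=[
    {"dx": 0,"dy": 0,"dz": 0.27,"wx": 0,"wy": 0,"wz": 0,"jaw": 0.5},
    {"dx": 0,"dy": 0,"dz": 0.27,"wx": 0,"wy": 0,"wz": 0,"jaw": 0.5},
    {"dx": 0,"dy": 0,"dz": 0.27,"wx": 0,"wy": 0,"wz": 0,"jaw": 0.5},
    {"dx": 0,"dy": 0,"dz": 0.27,"wx": 0,"wy": 0,"wz": 0,"jaw": 0.5},
    {"dx": 0,"dy": 0,"dz": 0.27,"wx": 0,"wy": 0,"wz": 0,"jaw": 0.5},
    {"dx": 0,"dy": 0,"dz": 0.27,"wx": 0,"wy": 0,"wz": 0,"jaw": 0.5},
    {"dx": 0,"dy": 0,"dz": 0,"wx": 0,"wy": 0,"wz": 0,"jaw": 0.5},
  ],
)

```text
time_s: 10.5
ee_pos: [0.5934, 0.0622, 0.1449]
tcp_rot: [0.212, 0.226, 0.948, 0.071]
contact_force: [-1.2, -0.3, 0.3]
opening: 0.5
gripper_force: 0.0
```

Run:
```python
from h import *
show()
```

```text
t 10.5 bay [ -0.6  50.1 -16.5] rot err to tool() [ 0.   0.1 32. ] F bay [-1.  -0.2  0.8] j [-0.05  0.42  1.86  0.15  0.42 -1.28] op 0.5
```

Emit:
move_arm(
  motion=[
    {"dx": 0,"dy": 0,"dz": 0,"wx": 0,"wy": 0,"wz": 0,"jaw": 0},
    {"dx": 0,"dy": 0,"dz": 0,"wx": 0,"wy": 0,"wz": 0,"jaw": 0},
    {"dx": 0,"dy": 0,"dz": 0,"wx": 0,"wy": 0,"wz": 0,"jaw": 0},
    {"dx": 0,"dy": 0,"dz": 0,"wx": 0,"wy": 0,"wz": 0,"jaw": 0},
    {"dx": 0,"dy": 0,"dz": 0,"wx": 0,"wy": 0,"wz": 0,"jaw": 0},
  ],
  force=40,
)

```text
time_s: 11.0
ee_pos: [0.5942, 0.0637, 0.1471]
tcp_rot: [0.214, 0.226, 0.947, 0.073]
contact_force: [3.3, 9.9, 0.3]
opening: 0.158
gripper_force: 39.0
```

Run:
```python
from h import *
show()
```

```text
t 11.0 bay [  1.3  51.5 -14.9] rot err to tool() [-0.1 -0.1 32. ] F bay [ 3.9  9.6 -1.6] j [-0.05  0.41  1.86  0.16  0.42 -1.28] op 0.16
```

Gripped (opening 0.158, about 13.4 mm). The stud axis sits about 2 mm along the tool's +y. I'll re-centre, push in, then turn.

Emit:
move_arm(
  motion=[
    {"dx": 0,"dy": 0.1,"dz": 0.06,"wx": 0,"wy": 0,"wz": 0,"jaw": 0},
    {"dx": 0,"dy": 0,"dz": 0.06,"wx": 0,"wy": 0,"wz": 0,"jaw": 0},
    {"dx": 0,"dy": 0,"dz": 0.06,"wx": 0,"wy": 0,"wz": 0,"jaw": 0},
    {"dx": 0,"dy": 0,"dz": 0,"wx": 0,"wy": 0,"wz": 0,"jaw": 0},
  ],
)

```text
time_s: 11.4
ee_pos: [0.5962, 0.0643, 0.1434]
tcp_rot: [0.214, 0.226, 0.948, 0.071]
contact_force: [-5.7, -1.5, 6.0]
opening: 0.161
gripper_force: 39.7
```

Run:
```python
from h import *
show()
```

```text
t 11.4 bay [  1.5  52.  -19.2] rot err to tool() [ 0. -0. 32.] F bay [-2.6 -1.   7.9] j [-0.05  0.42  1.85  0.15  0.42 -1.27] op 0.16
```

Emit:
move_arm(
  motion=[
    {"dx": 0,"dy": 0,"dz": 0,"wx": 0,"wy": 0,"wz": 0.8,"jaw": 0},
    {"dx": 0,"dy": 0,"dz": 0,"wx": 0,"wy": 0,"wz": 0.8,"jaw": 0},
    {"dx": 0,"dy": 0,"dz": 0,"wx": 0,"wy": 0,"wz": 0.8,"jaw": 0},
    {"dx": 0,"dy": 0,"dz": 0,"wx": 0,"wy": 0,"wz": 0.8,"jaw": 0},
    {"dx": 0,"dy": 0,"dz": 0,"wx": 0,"wy": 0,"wz": 0.8,"jaw": 0},
    {"dx": 0,"dy": 0,"dz": 0,"wx": 0,"wy": 0,"wz": 0.8,"jaw": 0},
    {"dx": 0,"dy": 0,"dz": 0,"wx": 0,"wy": 0,"wz": 0.8,"jaw": 0},
    {"dx": 0,"dy": 0,"dz": 0,"wx": 0,"wy": 0,"wz": 0.8,"jaw": 0},
    {"dx": 0,"dy": 0,"dz": 0,"wx": 0,"wy": 0,"wz": 0.8,"jaw": 0},
    {"dx": 0,"dy": 0,"dz": 0,"wx": 0,"wy": 0,"wz": 0,"jaw": 0},
  ],
)

```text
time_s: 12.4
ee_pos: [0.5962, 0.0644, 0.1435]
tcp_rot: [0.152, 0.656, 0.72, 0.166]
contact_force: [-5.3, -0.9, 6.1]
opening: 0.165
gripper_force: 40.1
```

Run:
```python
from h import *
show();print(robot.read_state()["wrist_torque"])
```

```text
t 12.4 bay [  1.5  52.1 -19.1] rot err to tool() [-0.  -0.  89.7] F bay [-2.1 -0.4  7.8] j [-0.05  0.42  1.85  0.15  0.42 -0.27] op 0.16
[-0.15691047  0.56351659 -0.1105708 ]
```

Emit:
move_arm(
  motion=[
    {"dx": 0,"dy": 0,"dz": -0.1,"wx": 0,"wy": 0,"wz": 0,"jaw": 0},
    {"dx": 0,"dy": 0,"dz": -0.1,"wx": 0,"wy": 0,"wz": 0,"jaw": 0},
    {"dx": 0,"dy": 0,"dz": 0,"wx": 0,"wy": 0,"wz": 0,"jaw": 0.5},
    {"dx": 0,"dy": 0,"dz": 0,"wx": 0,"wy": 0,"wz": 0,"jaw": 0.5},
    {"dx": 0,"dy": 0,"dz": 0,"wx": 0,"wy": 0,"wz": 0,"jaw": 0.5},
    {"dx": 0,"dy": 0,"dz": -0.7,"wx": 0,"wy": 0,"wz": 0,"jaw": 0.5},
    {"dx": 0,"dy": 0,"dz": -0.8,"wx": 0,"wy": 0,"wz": 0,"jaw": 0.5},
    {"dx": 0,"dy": 0,"dz": -0.8,"wx": 0,"wy": 0,"wz": 0,"jaw": 0.5},
    {"dx": 0,"dy": 0,"dz": 0,"wx": 0,"wy": 0,"wz": 0,"jaw": 0.5},
  ],
)

```text
time_s: 13.3
ee_pos: [0.5697, 0.0621, 0.201]
tcp_rot: [0.154, 0.655, 0.721, 0.167]
contact_force: [0.2, 0.6, -0.1]
opening: 0.504
gripper_force: 0.0
```

Run:
```python
from h import *
show();plan(bay([1.5,-48,50]),tool(0,32),8)
```

```text
t 13.3 bay [ 2.8 52.1 44.2] rot err to tool() [-0.2 -0.2 89.6] F bay [ 0.2  0.6 -0.2] j [-0.06  0.3   1.86  0.13  0.54 -0.25] op 0.5
{'dx': -0.5, 'dy': -0.01, 'dz': -0.03, 'wz': -0.9}
{'dx': -0.5, 'dy': -0.07, 'dz': -0.03, 'wx': 0.01, 'wz': -0.9}
{'dx': -0.48, 'dy': -0.14, 'dz': -0.03, 'wy': 0.01, 'wz': -0.9}
{'dx': -0.46, 'dy': -0.19, 'dz': -0.03, 'wz': -0.9}
{'dx': -0.43, 'dy': -0.25, 'dz': -0.02, 'wz': -0.9}
{'dx': -0.4, 'dy': -0.3, 'dz': -0.03, 'wx': 0.01, 'wz': -0.9}
{'dx': -0.36, 'dy': -0.35, 'dz': -0.03, 'wz': -0.9}
{'dx': -0.31, 'dy': -0.4, 'dz': -0.03, 'wy': 0.01, 'wz': -0.89}
end [ 0.575 -0.038  0.206]
```

Emit:
move_arm(
  motion=[
    {"dx": -0.5,"dy": -0.01,"dz": -0.03,"wx": 0,"wy": 0,"wz": -0.9,"jaw": 0.5},
    {"dx": -0.5,"dy": -0.07,"dz": -0.03,"wx": 0,"wy": 0,"wz": -0.9,"jaw": 0.5},
    {"dx": -0.48,"dy": -0.14,"dz": -0.03,"wx": 0,"wy": 0.01,"wz": -0.9,"jaw": 0.5},
    {"dx": -0.46,"dy": -0.19,"dz": -0.03,"wx": 0,"wy": 0,"wz": -0.9,"jaw": 0.5},
    {"dx": -0.43,"dy": -0.25,"dz": -0.02,"wx": 0,"wy": 0,"wz": -0.9,"jaw": 0.5},
    {"dx": -0.4,"dy": -0.3,"dz": -0.03,"wx": 0.01,"wy": 0,"wz": -0.9,"jaw": 0.5},
    {"dx": -0.36,"dy": -0.35,"dz": -0.03,"wx": 0,"wy": 0,"wz": -0.9,"jaw": 0.5},
    {"dx": -0.31,"dy": -0.4,"dz": -0.03,"wx": 0,"wy": 0.01,"wz": -0.89,"jaw": 0.5},
    {"dx": 0,"dy": 0,"dz": 0,"wx": 0,"wy": 0,"wz": 0,"jaw": 0.5},
  ],
)

```text
time_s: 14.2
ee_pos: [0.5747, -0.0393, 0.2023]
tcp_rot: [0.212, 0.227, 0.948, 0.071]
contact_force: [-0.1, 0.3, -1.2]
opening: 0.5
gripper_force: 0.0
```

Run:
```python
from h import *
show();plan(bay([1.5,-48,-16.5]),tool(0,32),8)
```

```text
t 14.2 bay [ -0.3 -49.3  47.2] rot err to tool() [ 0.   0.2 32.1] F bay [-0.6  0.3 -1.1] j [-0.28  0.3   1.84  0.29  0.6  -1.59] op 0.5
{'dx': -0.01, 'dy': 0.01, 'dz': 0.32}
{'dy': 0.01, 'dz': 0.32, 'wy': -0.01}
{'dy': 0.01, 'dz': 0.32}
{'dx': -0.01, 'dy': 0.01, 'dz': 0.31, 'wx': -0.01, 'wz': -0.01}
{'dy': 0.01, 'dz': 0.32}
{'dx': -0.01, 'dy': 0.01, 'dz': 0.32, 'wy': -0.01}
{'dy': 0.01, 'dz': 0.32}
{'dx': -0.01, 'dy': 0.01, 'dz': 0.32}
end [ 0.604 -0.036  0.146]
```

Emit:
move_arm(
  motion=[
    {"dx": 0,"dy": 0.01,"dz": 0.32,"wx": 0,"wy": 0,"wz": 0,"jaw": 0.5},
    {"dx": 0,"dy": 0.01,"dz": 0.32,"wx": 0,"wy": 0,"wz": 0,"jaw": 0.5},
    {"dx": -0.01,"dy": 0.01,"dz": 0.32,"wx": 0,"wy": 0,"wz": 0,"jaw": 0.5},
    {"dx": 0,"dy": 0.01,"dz": 0.32,"wx": 0,"wy": 0,"wz": 0,"jaw": 0.5},
    {"dx": -0.01,"dy": 0.01,"dz": 0.32,"wx": 0,"wy": 0,"wz": 0,"jaw": 0.5},
    {"dx": 0,"dy": 0.01,"dz": 0.32,"wx": 0,"wy": 0,"wz": 0,"jaw": 0.5},
    {"dx": -0.01,"dy": 0.01,"dz": 0.32,"wx": 0,"wy": 0,"wz": 0,"jaw": 0.5},
    {"dx": 0,"dy": 0.01,"dz": 0.31,"wx": 0,"wy": 0,"wz": 0,"jaw": 0.5},
    {"dx": 0,"dy": 0,"dz": 0,"wx": 0,"wy": 0,"wz": 0,"jaw": 0.5},
  ],
)

```text
time_s: 15.1
ee_pos: [0.6033, -0.0339, 0.1454]
tcp_rot: [0.211, 0.227, 0.948, 0.072]
contact_force: [0.3, 0.2, -0.2]
opening: 0.501
gripper_force: 0.0
```

Run:
```python
from h import *
show()
```

```text
t 15.1 bay [  0.8 -46.4 -16.7] rot err to tool() [-0.   0.3 32.1] F bay [ 0.2  0.2 -0.3] j [-0.25  0.43  1.83  0.33  0.48 -1.62] op 0.5
```

Emit:
move_arm(
  motion=[
    {"dx": 0,"dy": 0,"dz": 0,"wx": 0,"wy": 0,"wz": 0,"jaw": 0},
    {"dx": 0,"dy": 0,"dz": 0,"wx": 0,"wy": 0,"wz": 0,"jaw": 0},
    {"dx": 0,"dy": 0,"dz": 0,"wx": 0,"wy": 0,"wz": 0,"jaw": 0},
    {"dx": 0,"dy": 0,"dz": 0,"wx": 0,"wy": 0,"wz": 0,"jaw": 0},
    {"dx": 0,"dy": 0,"dz": 0,"wx": 0,"wy": 0,"wz": 0,"jaw": 0},
  ],
  force=40,
)

```text
time_s: 15.6
ee_pos: [0.603, -0.035, 0.1468]
tcp_rot: [0.212, 0.227, 0.948, 0.071]
contact_force: [-2.4, -5.5, 0.2]
opening: 0.162
gripper_force: 38.9
```

Run:
```python
from h import *
show()
```

```text
t 15.6 bay [  1.1 -47.5 -15.2] rot err to tool() [ 0.   0.2 32.1] F bay [-2.5 -5.2  1.5] j [-0.26  0.43  1.83  0.33  0.48 -1.62] op 0.16
```

Gripped. I'll re-centre by -1 mm in y, push in 4.5 mm, and turn.

Emit:
move_arm(
  motion=[
    {"dx": 0,"dy": -0.05,"dz": 0.06,"wx": 0,"wy": 0,"wz": 0,"jaw": 0},
    {"dx": 0,"dy": 0,"dz": 0.06,"wx": 0,"wy": 0,"wz": 0,"jaw": 0},
    {"dx": 0,"dy": 0,"dz": 0.06,"wx": 0,"wy": 0,"wz": 0,"jaw": 0},
    {"dx": 0,"dy": 0,"dz": 0,"wx": 0,"wy": 0,"wz": 0,"jaw": 0},
  ],
)

```text
time_s: 16.0
ee_pos: [0.6047, -0.0351, 0.1432]
tcp_rot: [0.212, 0.227, 0.948, 0.072]
contact_force: [-6.9, -0.0, 6.8]
opening: 0.162
gripper_force: 39.0
```

Run:
```python
from h import *
show()
```

```text
t 16.0 bay [  1.  -47.7 -19.2] rot err to tool() [-0.   0.1 32. ] F bay [-3.2  0.6  9.2] j [-0.26  0.44  1.83  0.33  0.47 -1.63] op 0.16
```

Emit:
move_arm(
  motion=[
    {"dx": 0,"dy": 0,"dz": 0,"wx": 0,"wy": 0,"wz": 0.8,"jaw": 0},
    {"dx": 0,"dy": 0,"dz": 0,"wx": 0,"wy": 0,"wz": 0.8,"jaw": 0},
    {"dx": 0,"dy": 0,"dz": 0,"wx": 0,"wy": 0,"wz": 0.8,"jaw": 0},
    {"dx": 0,"dy": 0,"dz": 0,"wx": 0,"wy": 0,"wz": 0.8,"jaw": 0},
    {"dx": 0,"dy": 0,"dz": 0,"wx": 0,"wy": 0,"wz": 0.8,"jaw": 0},
    {"dx": 0,"dy": 0,"dz": 0,"wx": 0,"wy": 0,"wz": 0.8,"jaw": 0},
    {"dx": 0,"dy": 0,"dz": 0,"wx": 0,"wy": 0,"wz": 0.8,"jaw": 0},
    {"dx": 0,"dy": 0,"dz": 0,"wx": 0,"wy": 0,"wz": 0.8,"jaw": 0},
    {"dx": 0,"dy": 0,"dz": 0,"wx": 0,"wy": 0,"wz": 0.8,"jaw": 0},
    {"dx": 0,"dy": 0,"dz": 0,"wx": 0,"wy": 0,"wz": 0,"jaw": 0},
  ],
)

```text
time_s: 17.0
ee_pos: [0.6049, -0.0349, 0.1435]
tcp_rot: [0.151, 0.656, 0.72, 0.166]
contact_force: [-5.2, -0.3, 6.3]
opening: 0.159
gripper_force: 39.5
```

Run:
```python
from h import *
show()
```

```text
t 17.0 bay [  1.4 -47.6 -19. ] rot err to tool() [ 0.   0.1 89.8] F bay [-1.9  0.1  7.9] j [-0.26  0.44  1.83  0.34  0.47 -0.62] op 0.16
```

Emit:
move_arm(
  motion=[
    {"dx": 0,"dy": 0,"dz": -0.1,"wx": 0,"wy": 0,"wz": 0,"jaw": 0},
    {"dx": 0,"dy": 0,"dz": -0.1,"wx": 0,"wy": 0,"wz": 0,"jaw": 0},
    {"dx": 0,"dy": 0,"dz": 0,"wx": 0,"wy": 0,"wz": 0,"jaw": 0.5},
    {"dx": 0,"dy": 0,"dz": 0,"wx": 0,"wy": 0,"wz": 0,"jaw": 0.5},
    {"dx": 0,"dy": 0,"dz": 0,"wx": 0,"wy": 0,"wz": 0,"jaw": 0.5},
    {"dx": 0,"dy": 0,"dz": -0.8,"wx": 0,"wy": 0,"wz": 0,"jaw": 0.5},
    {"dx": 0,"dy": 0,"dz": -1,"wx": 0,"wy": 0,"wz": 0,"jaw": 0.3},
    {"dx": 0,"dy": 0,"dz": -1,"wx": 0,"wy": 0,"wz": 0,"jaw": 0},
    {"dx": 0,"dy": 0,"dz": -1,"wx": 0,"wy": 0,"wz": 0,"jaw": 0},
    {"dx": 0,"dy": 0,"dz": 0,"wx": 0,"wy": 0,"wz": 0,"jaw": 0},
  ],
)

```text
time_s: 18.0
ee_pos: [0.5621, -0.0394, 0.2353]
tcp_rot: [0.153, 0.655, 0.721, 0.166]
contact_force: [1.5, -0.5, 0.4]
opening: 0.002
gripper_force: 0.0
```

Run:
```python
from h import *
show();a=plan(bay([-110,-30,180]),tool(13,40),8)
```

```text
t 18.0 bay [  2.9 -48.2  82.4] rot err to tool() [-0.1 -0.1 89.6] F bay [ 1.5 -0.7 -0.3] j [-0.29  0.24  1.83  0.27  0.67 -0.56] op 0.0
{'dx': 0.09, 'dy': -0.56, 'dz': -0.49, 'wx': 0.19, 'wy': 0.09, 'wz': -0.77}
{'dx': 0.17, 'dy': -0.56, 'dz': -0.47, 'wx': 0.19, 'wy': 0.09, 'wz': -0.77}
{'dx': 0.22, 'dy': -0.56, 'dz': -0.46, 'wx': 0.19, 'wy': 0.09, 'wz': -0.78}
{'dx': 0.3, 'dy': -0.53, 'dz': -0.44, 'wx': 0.19, 'wy': 0.09, 'wz': -0.77}
{'dx': 0.35, 'dy': -0.52, 'dz': -0.41, 'wx': 0.2, 'wy': 0.09, 'wz': -0.77}
{'dx': 0.41, 'dy': -0.48, 'dz': -0.41, 'wx': 0.19, 'wy': 0.09, 'wz': -0.77}
{'dx': 0.47, 'dy': -0.45, 'dz': -0.38, 'wx': 0.19, 'wy': 0.09, 'wz': -0.77}
{'dx': 0.52, 'dy': -0.4, 'dz': -0.36, 'wx': 0.19, 'wy': 0.09, 'wz': -0.78}
end [ 0.417 -0.034  0.273]
```

Emit:
move_arm(
  motion=[
    {"dx": 0.09,"dy": -0.56,"dz": -0.49,"wx": 0.19,"wy": 0.09,"wz": -0.77,"jaw": 0},
    {"dx": 0.17,"dy": -0.56,"dz": -0.47,"wx": 0.19,"wy": 0.09,"wz": -0.77,"jaw": 0},
    {"dx": 0.22,"dy": -0.56,"dz": -0.46,"wx": 0.19,"wy": 0.09,"wz": -0.78,"jaw": 0},
    {"dx": 0.3,"dy": -0.53,"dz": -0.44,"wx": 0.19,"wy": 0.09,"wz": -0.77,"jaw": 0},
    {"dx": 0.35,"dy": -0.52,"dz": -0.41,"wx": 0.2,"wy": 0.09,"wz": -0.77,"jaw": 0},
    {"dx": 0.41,"dy": -0.48,"dz": -0.41,"wx": 0.19,"wy": 0.09,"wz": -0.77,"jaw": 0},
    {"dx": 0.47,"dy": -0.45,"dz": -0.38,"wx": 0.19,"wy": 0.09,"wz": -0.77,"jaw": 0},
    {"dx": 0.52,"dy": -0.4,"dz": -0.36,"wx": 0.19,"wy": 0.09,"wz": -0.78,"jaw": 0},
  ],
)

```text
time_s: 18.8
ee_pos: [0.4158, -0.0337, 0.2704]
tcp_rot: [0.101, 0.296, 0.949, 0.043]
contact_force: [0.5, 0.1, 0.7]
opening: -0.002
gripper_force: 0.0
```

Run:
```python
from h import *
show()
im=robot.capture("top");im2=robot.capture("scene")
cv2.imwrite("pics/t3.png",im);cv2.imwrite("pics/s3.png",im2)
o=np.zeros((600,800,3),np.uint8);o[:,:400]=cv2.resize(im2[100:250,190:290],(400,600),interpolation=cv2.INTER_CUBIC);o[:520,400:]=cv2.resize(im[110:240,205:305],(400,520),interpolation=cv2.INTER_CUBIC);cv2.imwrite("pics/both3.png",o)
p=plan(unit([-.20,0,.44],Q)[0],tool(26,0),8)
```

```text
t 18.8 bay [-112.2  -29.6  177.6] rot err to tool() [ 4.6 12.9 39.6] F bay [0.8 0.  0.4] j [-0.33  0.02  1.91  0.11  1.01 -1.34] op -0.0
{'dx': -0.11, 'dy': 0.28, 'dz': -0.81, 'wx': 0.07, 'wy': 0.19, 'wz': -0.62}
{'dx': -0.11, 'dy': 0.27, 'dz': -0.81, 'wx': 0.07, 'wy': 0.19, 'wz': -0.62}
{'dx': -0.1, 'dy': 0.24, 'dz': -0.82, 'wx': 0.07, 'wy': 0.19, 'wz': -0.62}
{'dx': -0.11, 'dy': 0.23, 'dz': -0.82, 'wx': 0.07, 'wy': 0.19, 'wz': -0.62}
{'dx': -0.11, 'dy': 0.21, 'dz': -0.83, 'wx': 0.07, 'wy': 0.19, 'wz': -0.62}
{'dx': -0.1, 'dy': 0.2, 'dz': -0.83, 'wx': 0.07, 'wy': 0.19, 'wz': -0.62}
{'dx': -0.09, 'dy': 0.18, 'dz': -0.84, 'wx': 0.07, 'wy': 0.19, 'wz': -0.62}
{'dx': -0.09, 'dy': 0.16, 'dz': -0.84, 'wx': 0.07, 'wy': 0.19, 'wz': -0.62}
end [ 0.429 -0.003  0.44 ]
```

View pics/both3.png

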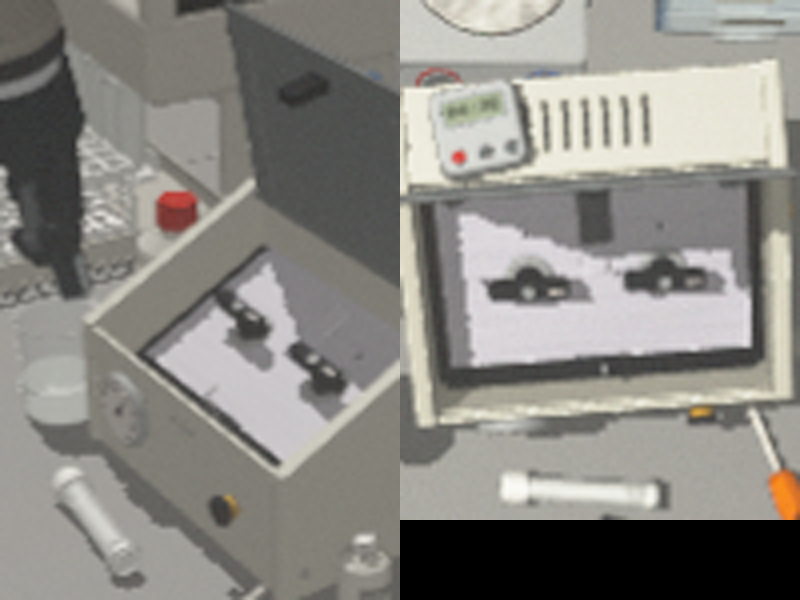

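Both bars look crosswise now: left (488,285)-(573,293), right (625,280)-(706,280) in the top view. I'll check the numbers.

Run:
```python
from h import *
for z in(-19,-23,-27): 
  bars("top",cv2.imread("pics/t3.png"),z);bars("scene",cv2.imread("pics/s3.png"),z)
```

```text
top 50 78 mid [ 7.4 53.3] angle cw -94.3 len 54.0
top -50 73 mid [  7.7 -46.3] angle cw -93.1 len 53.0
scene 50 49 mid [-2.9 52.8] angle cw -81.1 len 69.0
scene -50 51 mid [ -4.8 -60.7] angle cw -80.0 len 59.0
top 50 78 mid [ 5.9 53.5] angle cw -94.3 len 54.0
top -50 73 mid [  6.2 -46.5] angle cw -93.1 len 53.0
scene 50 46 mid [-3.1 44.9] angle cw -80.4 len 70.0
scene -50 58 mid [ -4.  -59.7] angle cw -80.2 len 63.0
top 50 78 mid [ 4.5 53.6] angle cw -94.3 len 54.0
top -50 73 mid [  4.7 -46.7] angle cw -93.1 len 54.0
scene 50 48 mid [-2.5 43.5] angle cw -81.6 len 70.0
scene -50 60 mid [ -2.6 -56.7] angle cw -80.9 len 66.0
```

Both are at about 86-90°, beyond the 81° release angle, so they are locked. Next I'll go up and over the flap.

Emit:
move_arm(
  motion=[
    {"dx": -0.11,"dy": 0.28,"dz": -0.81,"wx": 0.07,"wy": 0.19,"wz": -0.62,"jaw": 0},
    {"dx": -0.11,"dy": 0.27,"dz": -0.81,"wx": 0.07,"wy": 0.19,"wz": -0.62,"jaw": 0},
    {"dx": -0.1,"dy": 0.24,"dz": -0.82,"wx": 0.07,"wy": 0.19,"wz": -0.62,"jaw": 0},
    {"dx": -0.11,"dy": 0.23,"dz": -0.82,"wx": 0.07,"wy": 0.19,"wz": -0.62,"jaw": 0},
    {"dx": -0.11,"dy": 0.21,"dz": -0.83,"wx": 0.07,"wy": 0.19,"wz": -0.62,"jaw": 0},
    {"dx": -0.1,"dy": 0.2,"dz": -0.83,"wx": 0.07,"wy": 0.19,"wz": -0.62,"jaw": 0},
    {"dx": -0.09,"dy": 0.18,"dz": -0.84,"wx": 0.07,"wy": 0.19,"wz": -0.62,"jaw": 0},
    {"dx": -0.09,"dy": 0.16,"dz": -0.84,"wx": 0.07,"wy": 0.19,"wz": -0.62,"jaw": 0},
    {"dx": 0,"dy": 0,"dz": 0,"wx": 0,"wy": 0,"wz": 0,"jaw": 0},
  ],
)

```text
time_s: 19.8
ee_pos: [0.4316, -0.0028, 0.4413]
tcp_rot: [0.002, -0.044, 0.999, 0.0]
contact_force: [0.1, 0.1, 0.3]
opening: 0.001
gripper_force: 0.0
```

Run:
```python
from h import *
show();a=plan(unit([-.05,0,.45],Q)[0],tool(26,0),7)
b=plan(unit([.065,0,.45],Q)[0],tool(26,0),6,a)
```

```text
t 19.8 bay [-2.07e+01 -2.00e-01  3.23e+02] rot err to tool() [-0.  25.8  0.1] F bay [0.2 0.1 0.2] j [-0.19  0.08  1.36  0.    1.69 -1.84] op 0.0
{'dx': -0.84, 'dz': -0.05}
{'dx': -0.84, 'dy': 0.01, 'dz': -0.04, 'wy': 0.01}
{'dx': -0.84, 'dz': -0.05}
{'dx': -0.84, 'dz': -0.05, 'wy': 0.01, 'wz': -0.01}
{'dx': -0.85, 'dz': -0.05}
{'dx': -0.84, 'dz': -0.05, 'wy': 0.01}
{'dx': -0.84, 'dz': -0.05}
end [0.578 0.01  0.45 ]
{'dx': -0.77}
{'dx': -0.76}
{'dx': -0.77}
{'dx': -0.76}
{'dx': -0.77}
{'dx': -0.77, 'dy': 0.01}
end [0.693 0.021 0.45 ]
```

Emit:
move_arm(
  motion=[
    {"dx": -0.84,"dy": 0,"dz": -0.05,"wx": 0,"wy": 0,"wz": 0,"jaw": 0},
    {"dx": -0.84,"dy": 0,"dz": -0.05,"wx": 0,"wy": 0,"wz": 0,"jaw": 0},
    {"dx": -0.84,"dy": 0,"dz": -0.05,"wx": 0,"wy": 0,"wz": 0,"jaw": 0},
    {"dx": -0.84,"dy": 0,"dz": -0.05,"wx": 0,"wy": 0,"wz": 0,"jaw": 0},
    {"dx": -0.84,"dy": 0,"dz": -0.05,"wx": 0,"wy": 0,"wz": 0,"jaw": 0},
    {"dx": -0.84,"dy": 0,"dz": -0.05,"wx": 0,"wy": 0,"wz": 0,"jaw": 0},
    {"dx": -0.84,"dy": 0,"dz": -0.05,"wx": 0,"wy": 0,"wz": 0,"jaw": 0},
    {"dx": -0.77,"dy": 0,"dz": 0,"wx": 0,"wy": 0,"wz": 0,"jaw": 0},
    {"dx": -0.77,"dy": 0,"dz": 0,"wx": 0,"wy": 0,"wz": 0,"jaw": 0},
    {"dx": -0.77,"dy": 0,"dz": 0,"wx": 0,"wy": 0,"wz": 0,"jaw": 0},
  ],
)

```text
time_s: 20.8
ee_pos: [0.6349, 0.0146, 0.4467]
tcp_rot: [-0.0, -0.042, 0.999, 0.001]
contact_force: [0.4, -0.5, -0.3]
opening: 0.001
gripper_force: 0.0
```

Emit:
move_arm(
  motion=[
    {"dx": -0.77,"dy": 0,"dz": 0,"wx": 0,"wy": 0,"wz": 0,"jaw": 0},
    {"dx": -0.77,"dy": 0,"dz": 0,"wx": 0,"wy": 0,"wz": 0,"jaw": 0},
    {"dx": -0.77,"dy": 0,"dz": 0,"wx": 0,"wy": 0,"wz": 0,"jaw": 0},
    {"dx": 0,"dy": 0,"dz": 0,"wx": 0,"wy": 0,"wz": 0,"jaw": 0},
  ],
)

```text
time_s: 21.2
ee_pos: [0.6935, 0.0195, 0.444]
tcp_rot: [-0.002, -0.042, 0.999, 0.001]
contact_force: [0.1, -0.4, -0.8]
opening: 0.002
gripper_force: 0.0
```

Run:
```python
from h import *
show();p=cur()[0];R0=R.from_euler('z',Q[2]).as_matrix();print("unit",R0.T@(p-[Q[0],Q[1],0]))
b=plan(unit([.060,0,.338],Q)[0],tool(26,0),7)
```

```text
t 21.2 bay [216.7  -1.3 210.2] rot err to tool() [-0.1 26.2  0.3] F bay [-0.3 -0.4 -0.7] j [-0.08  0.71  0.41  0.    2.03 -1.74] op 0.0
unit [ 0.06564278 -0.00131657  0.44398197]
{'dx': 0.03, 'dy': 0.01, 'dz': 0.61}
{'dx': 0.03, 'dz': 0.6, 'wy': -0.01, 'wz': -0.01}
{'dx': 0.03, 'dy': 0.01, 'dz': 0.61, 'wx': 0.01}
{'dx': 0.03, 'dz': 0.6, 'wy': -0.01, 'wz': -0.01}
{'dx': 0.03, 'dy': 0.01, 'dz': 0.61}
{'dx': 0.04, 'dy': 0.01, 'dz': 0.6, 'wz': -0.01}
{'dx': 0.03, 'dy': 0.01, 'dz': 0.61, 'wx': 0.01, 'wy': -0.01}
end [0.688 0.02  0.338]
```

Emit:
move_arm(
  motion=[
    {"dx": 0.03,"dy": 0,"dz": 0.6,"wx": 0,"wy": 0,"wz": 0,"jaw": 0},
    {"dx": 0.03,"dy": 0.01,"dz": 0.6,"wx": 0,"wy": 0,"wz": 0,"jaw": 0},
    {"dx": 0.03,"dy": 0.01,"dz": 0.6,"wx": 0,"wy": 0,"wz": 0,"jaw": 0},
    {"dx": 0.03,"dy": 0.01,"dz": 0.6,"wx": 0,"wy": 0,"wz": 0,"jaw": 0},
    {"dx": 0.03,"dy": 0.01,"dz": 0.6,"wx": 0,"wy": 0,"wz": 0,"jaw": 0},
    {"dx": 0.03,"dy": 0,"dz": 0.6,"wx": 0,"wy": 0,"wz": 0,"jaw": 0},
    {"dx": 0.03,"dy": 0,"dz": 0.6,"wx": 0,"wy": 0,"wz": 0,"jaw": 0},
    {"dx": 0,"dy": 0,"dz": 0,"wx": 0,"wy": 0,"wz": 0,"jaw": 0},
  ],
)

```text
time_s: 22.0
ee_pos: [0.6843, 0.0202, 0.3408]
tcp_rot: [-0.002, -0.043, 0.999, 0.001]
contact_force: [0.4, 0.2, -0.1]
opening: -0.002
gripper_force: 0.0
```

```bash
cat >> h.py <<'E'
def swing(f0,f1,n,rt0,rt1,t0,t1,off=11,start=None):
    """tip path in the hinge plane: flap angle f0->f1 (rad); tip at radius rt (mm) from the hinge, tip side 'off' mm outside the
    outer face (face 3.5 mm above hinge line); tool tilt t (deg)"""
    a=start
    for i in range(n):
        u=(i+1)/n;f=f0+(f1-f0)*u;rt=rt0+(rt1-rt0)*u;t=t0+(t1-t0)*u
        d=np.array([-np.cos(f),0,np.sin(f)]);nn=np.array([np.sin(f),0,np.cos(f)])
        tip=np.array([84,0,-4.])+d*rt+nn*(3.5+off)
        r=tool(t,0); a=plan(bay(tip)-r.apply([0,0,.025]),r,1,a)
    return a
E
python3 - <<'E'
from h import *
show()
# check current tip relation
p,r,_=cur();tb=tobay(p+r.apply([0,0,.025]))-np.array([84,0,-4]);print("tip rel hinge",tb.round(0),"r",np.hypot(tb[0],tb[2]),"flap-angle of tip ray",np.arctan2(tb[2],-tb[0]))
E
```

```text
t 22.0 bay [163.3   0.2 121.5] rot err to tool() [-0.1 26.3  0.2] F bay [ 0.4  0.2 -0.2] j [-0.08  0.63  0.82  0.    1.69 -1.74] op -0.0
tip rel hinge [ 68.   0. 103.] r 123.67109028677714 flap-angle of tip ray 2.1555528616236734
```

```bash
sed -i 's/nn\*(3.5+off)/nn*(3.5+off*np.sin(f-np.radians(t)))/' h.py
python3 - <<'E'
from h import *
a=swing(1.9,1.35,8,122,132,26,20)
print();a=swing(1.35,.65,9,132,145,20,10,start=a)
print();a=swing(.65,.12,8,145,152,10,0,start=a);print(tobay(a[0]))
E
```

```text
{'dx': 1.05, 'dy': -0.01, 'dz': -0.04, 'wx': 0.01, 'wy': -0.13, 'wz': -0.03}
end [0.658 0.018 0.342]
{'dx': 0.37, 'dz': -0.01, 'wy': -0.09}
end [0.649 0.017 0.342]
{'dx': 0.37, 'dz': 0.01, 'wy': -0.09}
end [0.64  0.016 0.342]
{'dx': 0.38, 'dz': 0.03, 'wy': -0.1}
end [0.63  0.015 0.34 ]
{'dx': 0.38, 'dz': 0.05, 'wy': -0.09}
end [0.621 0.014 0.339]
{'dx': 0.38, 'dz': 0.07, 'wy': -0.09}
end [0.612 0.014 0.336]
{'dx': 0.38, 'dz': 0.1, 'wy': -0.1}
end [0.602 0.013 0.333]
{'dx': 0.38, 'dz': 0.12, 'wy': -0.09}
end [0.593 0.012 0.329]

{'dx': 0.42, 'dz': 0.17, 'wy': -0.14}
end [0.583 0.011 0.324]
{'dx': 0.42, 'dz': 0.19, 'wy': -0.14}
end [0.573 0.01  0.318]
{'dx': 0.41, 'dz': 0.22, 'wy': -0.14}
end [0.564 0.009 0.311]
{'dx': 0.4, 'dz': 0.25, 'wy': -0.14}
end [0.555 0.009 0.303]
{'dx': 0.39, 'dz': 0.28, 'wy': -0.14}
end [0.547 0.008 0.295]
{'dx': 0.37, 'dz': 0.3, 'wy': -0.14}
end [0.54  0.007 0.285]
{'dx': 0.36, 'dz': 0.32, 'wy': -0.13}
end [0.533 0.007 0.276]
{'dx': 0.34, 'dz': 0.35, 'wy': -0.14}
end [0.526 0.006 0.265]
{'dx': 0.31, 'dz': 0.38, 'wy': -0.14}
end [0.521 0.006 0.254]

{'dx': 0.25, 'dz': 0.34, 'wy': -0.16}
end [0.518 0.005 0.244]
{'dx': 0.23, 'dz': 0.35, 'wy': -0.15}
end [0.515 0.005 0.234]
{'dx': 0.21, 'dy': -0.01, 'dz': 0.37, 'wy': -0.16}
end [0.513 0.005 0.223]
{'dx': 0.2, 'dz': 0.37, 'wy': -0.16}
end [0.511 0.004 0.213]
{'dx': 0.18, 'dz': 0.39, 'wy': -0.15}
end [0.51  0.004 0.202]
{'dx': 0.16, 'dz': 0.39, 'wy': -0.16}
end [0.51  0.004 0.192]
{'dx': 0.15, 'dz': 0.4, 'wy': -0.16}
end [0.511 0.004 0.181]
{'dx': 0.12, 'dz': 0.42, 'wy': -0.15}
end [0.513 0.005 0.17 ]
[-66.24994198  -0.08746022  43.87450658]
```

Emit:
move_arm(
  motion=[
    {"dx": 0.4,"dy": 0,"dz": -0.02,"wx": 0,"wy": -0.05,"wz": -0.03,"jaw": 0},
    {"dx": 0.35,"dy": 0,"dz": -0.01,"wx": 0,"wy": -0.05,"wz": 0,"jaw": 0},
    {"dx": 0.3,"dy": 0,"dz": -0.01,"wx": 0,"wy": -0.03,"wz": 0,"jaw": 0},
    {"dx": 0.37,"dy": 0,"dz": -0.01,"wx": 0,"wy": -0.09,"wz": 0,"jaw": 0},
    {"dx": 0.37,"dy": 0,"dz": 0.01,"wx": 0,"wy": -0.09,"wz": 0,"jaw": 0},
    {"dx": 0.38,"dy": 0,"dz": 0.03,"wx": 0,"wy": -0.1,"wz": 0,"jaw": 0},
    {"dx": 0.38,"dy": 0,"dz": 0.05,"wx": 0,"wy": -0.09,"wz": 0,"jaw": 0},
    {"dx": 0.38,"dy": 0,"dz": 0.07,"wx": 0,"wy": -0.09,"wz": 0,"jaw": 0},
    {"dx": 0.38,"dy": 0,"dz": 0.1,"wx": 0,"wy": -0.1,"wz": 0,"jaw": 0},
    {"dx": 0.38,"dy": 0,"dz": 0.12,"wx": 0,"wy": -0.09,"wz": 0,"jaw": 0},
  ],
)

```text
time_s: 23.0
ee_pos: [0.5946, 0.0119, 0.3327]
tcp_rot: [0.057, -0.045, 0.997, 0.003]
contact_force: [3.0, 0.9, 0.5]
opening: -0.001
gripper_force: 1.0
```

Run:
```python
from h import *
show()
```

```text
t 23.0 bay [ 78.8  -0.  153.7] rot err to tool() [-0.  19.5 -0. ] F bay [ 3.   0.6 -0.9] j [-0.12  0.37  1.28  0.02  1.38 -1.78] op -0.0
```

The flap is in contact and following (3 N). I'll continue the swing.

Emit:
move_arm(
  motion=[
    {"dx": 0.42,"dy": 0,"dz": 0.17,"wx": 0,"wy": -0.14,"wz": 0,"jaw": 0},
    {"dx": 0.42,"dy": 0,"dz": 0.19,"wx": 0,"wy": -0.14,"wz": 0,"jaw": 0},
    {"dx": 0.41,"dy": 0,"dz": 0.22,"wx": 0,"wy": -0.14,"wz": 0,"jaw": 0},
    {"dx": 0.4,"dy": 0,"dz": 0.25,"wx": 0,"wy": -0.14,"wz": 0,"jaw": 0},
    {"dx": 0.39,"dy": 0,"dz": 0.28,"wx": 0,"wy": -0.14,"wz": 0,"jaw": 0},
    {"dx": 0.37,"dy": 0,"dz": 0.3,"wx": 0,"wy": -0.14,"wz": 0,"jaw": 0},
    {"dx": 0.36,"dy": 0,"dz": 0.32,"wx": 0,"wy": -0.13,"wz": 0,"jaw": 0},
    {"dx": 0.34,"dy": 0,"dz": 0.35,"wx": 0,"wy": -0.14,"wz": 0,"jaw": 0},
    {"dx": 0.31,"dy": 0,"dz": 0.38,"wx": 0,"wy": -0.14,"wz": 0,"jaw": 0},
  ],
)

```text
time_s: 23.9
ee_pos: [0.5236, 0.0053, 0.2574]
tcp_rot: [0.144, -0.044, 0.989, 0.007]
contact_force: [2.6, -0.0, 2.2]
opening: 0.003
gripper_force: 1.2
```

Run:
```python
from h import *
show()
```

```text
t 23.9 bay [-18.3  -0.3 117.3] rot err to tool() [-0.   9.4 -0. ] F bay [ 3.3 -0.3  0.9] j [-0.18  0.2   1.76  0.1   0.91 -1.89] op 0.0
```

Emit:
move_arm(
  motion=[
    {"dx": 0.25,"dy": 0,"dz": 0.34,"wx": 0,"wy": -0.16,"wz": 0,"jaw": 0},
    {"dx": 0.23,"dy": 0,"dz": 0.35,"wx": 0,"wy": -0.15,"wz": 0,"jaw": 0},
    {"dx": 0.21,"dy": 0,"dz": 0.37,"wx": 0,"wy": -0.16,"wz": 0,"jaw": 0},
    {"dx": 0.2,"dy": 0,"dz": 0.37,"wx": 0,"wy": -0.16,"wz": 0,"jaw": 0},
    {"dx": 0.18,"dy": 0,"dz": 0.39,"wx": 0,"wy": -0.15,"wz": 0,"jaw": 0},
    {"dx": 0.16,"dy": 0,"dz": 0.39,"wx": 0,"wy": -0.16,"wz": 0,"jaw": 0},
    {"dx": 0.15,"dy": 0,"dz": 0.4,"wx": 0,"wy": -0.16,"wz": 0,"jaw": 0},
    {"dx": 0.12,"dy": 0,"dz": 0.42,"wx": 0,"wy": -0.15,"wz": 0,"jaw": 0},
    {"dx": 0,"dy": 0,"dz": 0,"wx": 0,"wy": 0,"wz": 0,"jaw": 0},
  ],
)

```text
time_s: 24.8
ee_pos: [0.5143, 0.0046, 0.1723]
tcp_rot: [0.227, -0.043, 0.973, 0.011]
contact_force: [-0.5, -0.9, 1.7]
opening: 0.002
gripper_force: 1.0
```

Run:
```python
from h import *
show();plan(bay([-67,0,22]),tool(),6)
```

```text
t 24.8 bay [-64.   -0.2  44.9] rot err to tool() [-0.1 -0.3  0. ] F bay [ 0.3 -0.9  1.8] j [-0.22  0.24  2.04  0.32  0.44 -2.14] op 0.0
{'dx': 0.02, 'dz': 0.15, 'wy': 0.01}
{'dx': 0.02, 'dz': 0.16}
{'dx': 0.02, 'dz': 0.15, 'wy': 0.01}
{'dx': 0.02, 'dz': 0.15, 'wx': 0.01}
{'dx': 0.02, 'dz': 0.15, 'wy': 0.01}
{'dx': 0.02, 'dy': 0.01, 'dz': 0.16}
end [0.522 0.006 0.15 ]
```

Emit:
move_arm(
  motion=[
    {"dx": 0.02,"dy": 0,"dz": 0.15,"wx": 0,"wy": 0.01,"wz": 0,"jaw": 0},
    {"dx": 0.02,"dy": 0,"dz": 0.15,"wx": 0,"wy": 0.01,"wz": 0,"jaw": 0},
    {"dx": 0.02,"dy": 0,"dz": 0.15,"wx": 0,"wy": 0.01,"wz": 0,"jaw": 0},
    {"dx": 0.02,"dy": 0,"dz": 0.15,"wx": 0,"wy": 0.01,"wz": 0,"jaw": 0},
    {"dx": 0.02,"dy": 0,"dz": 0.15,"wx": 0,"wy": 0,"wz": 0,"jaw": 0},
    {"dx": 0.02,"dy": 0,"dz": 0.15,"wx": 0,"wy": 0,"wz": 0,"jaw": 0},
    {"dx": 0,"dy": 0,"dz": 0,"wx": 0,"wy": 0,"wz": 0,"jaw": 0},
  ],
)

```text
time_s: 25.5
ee_pos: [0.5224, 0.0054, 0.1508]
tcp_rot: [0.224, -0.044, 0.973, 0.011]
contact_force: [0.3, -0.4, 3.0]
opening: -0.002
gripper_force: 1.2
```

Run:
```python
from h import *
show()
```

```text
t 25.5 bay [-66.1  -0.1  22. ] rot err to tool() [-0.1  0.  -0.1] F bay [ 1.5 -0.4  2.6] j [-0.21  0.3   2.04  0.35  0.39 -2.17] op -0.0
```

Now I'll press to the bottom (TCP z about 15), as in the first press.

Emit:
move_arm(
  motion=[
    {"dx": 0,"dy": 0,"dz": 0.08,"wx": 0,"wy": 0,"wz": 0,"jaw": 0},
    {"dx": 0,"dy": 0,"dz": 0.08,"wx": 0,"wy": 0,"wz": 0,"jaw": 0},
    {"dx": 0,"dy": 0,"dz": 0.08,"wx": 0,"wy": 0,"wz": 0,"jaw": 0},
    {"dx": 0,"dy": 0,"dz": 0.06,"wx": 0,"wy": 0,"wz": 0,"jaw": 0},
    {"dx": 0,"dy": 0,"dz": 0,"wx": 0,"wy": 0,"wz": 0,"jaw": 0},
  ],
)

```text
time_s: 26.0
ee_pos: [0.5255, 0.0057, 0.1446]
tcp_rot: [0.225, -0.044, 0.973, 0.01]
contact_force: [-3.0, -0.9, 7.8]
opening: -0.001
gripper_force: 4.4
```

Run:
```python
from h import *
show()
```

```text
t 26.0 bay [-66.   -0.1  15.1] rot err to tool() [-0.1  0.  -0.1] F bay [ 0.6 -0.6  8.4] j [-0.21  0.31  2.04  0.36  0.37 -2.18] op -0.0
```

Bottomed at 8.4 N. I'll release and withdraw.

Emit:
move_arm(
  motion=[
    {"dx": 0,"dy": 0,"dz": -0.15,"wx": 0,"wy": 0,"wz": 0,"jaw": 0},
    {"dx": 0,"dy": 0,"dz": -0.15,"wx": 0,"wy": 0,"wz": 0,"jaw": 0},
    {"dx": 0,"dy": 0,"dz": -0.2,"wx": 0,"wy": 0,"wz": 0,"jaw": 0},
    {"dx": 0.1,"dy": 0,"dz": -0.6,"wx": 0,"wy": 0,"wz": 0,"jaw": 0},
    {"dx": 0.5,"dy": 0,"dz": -0.9,"wx": 0,"wy": 0,"wz": 0,"jaw": 0},
    {"dx": 0.8,"dy": 0,"dz": -0.9,"wx": 0,"wy": 0,"wz": 0,"jaw": 0},
    {"dx": 0.8,"dy": 0,"dz": -0.9,"wx": 0,"wy": 0,"wz": 0,"jaw": 0},
    {"dx": 0.8,"dy": 0,"dz": -0.9,"wx": 0,"wy": 0,"wz": 0,"jaw": 0},
    {"dx": 0.8,"dy": 0,"dz": -0.5,"wx": 0,"wy": 0,"wz": 0,"jaw": 0},
    {"dx": 0,"dy": 0,"dz": 0,"wx": 0,"wy": 0,"wz": 0,"jaw": 0},
  ],
)

```text
time_s: 27.0
ee_pos: [0.3808, -0.0067, 0.2194]
tcp_rot: [0.224, -0.044, 0.974, 0.011]
contact_force: [0.1, 0.1, -0.8]
opening: -0.003
gripper_force: 0.0
```

Emit:
move_arm(
  motion=[
    {"dx": 0,"dy": 0,"dz": 0,"wx": 0,"wy": 0,"wz": 0,"jaw": 0},
    {"dx": 0,"dy": 0,"dz": 0,"wx": 0,"wy": 0,"wz": 0,"jaw": 0},
    {"dx": 0,"dy": 0,"dz": 0,"wx": 0,"wy": 0,"wz": 0,"jaw": 0},
    {"dx": 0,"dy": 0,"dz": 0,"wx": 0,"wy": 0,"wz": 0,"jaw": 0},
    {"dx": 0,"dy": 0,"dz": 0,"wx": 0,"wy": 0,"wz": 0,"jaw": 0},
    {"dx": 0,"dy": 0,"dz": 0,"wx": 0,"wy": 0,"wz": 0,"jaw": 0},
    {"dx": 0,"dy": 0,"dz": 0,"wx": 0,"wy": 0,"wz": 0,"jaw": 0},
    {"dx": 0,"dy": 0,"dz": 0,"wx": 0,"wy": 0,"wz": 0,"jaw": 0},
  ],
)

```text
time_s: 27.8
ee_pos: [0.3836, -0.0072, 0.2196]
tcp_rot: [0.224, -0.044, 0.973, 0.011]
contact_force: [-0.6, 0.2, 0.9]
opening: 0.003
gripper_force: 0.0
```

Run:
```python
from h import *
show()
im=robot.capture("top");im2=robot.capture("scene")
o=np.zeros((600,800,3),np.uint8);o[:,:400]=cv2.resize(im2[100:250,190:290],(400,600),interpolation=cv2.INTER_CUBIC);o[:520,400:]=cv2.resize(im[110:240,205:305],(400,520),interpolation=cv2.INTER_CUBIC);cv2.imwrite("pics/both4.png",o)
```

```text
t 27.8 bay [-161.2   -0.4  145. ] rot err to tool() [-0.1  0.1 -0.1] F bay [-0.1  0.2  1.1] j [-0.37 -0.09  2.24  0.35  0.61 -2.29] op 0.0
```

View pics/both4.png

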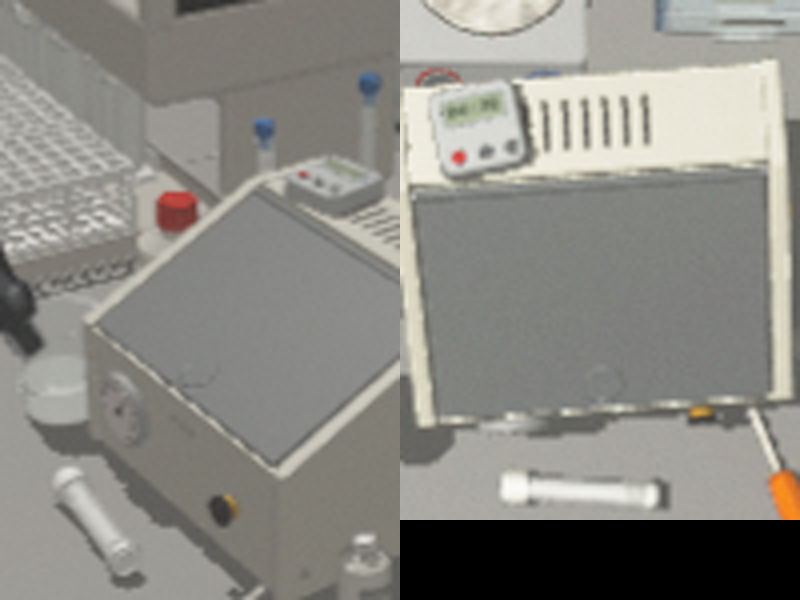

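The flap is latched flush (dish at about (605,380) in the top view), nothing else has moved, and the arm is clear. I'm handing in.

```bash
python3 -c "
from rig import robot
print(robot.finish_job())"
```

```text
the job is handed in; nothing more can be done
None
```

Job handed in at about 28 s: both studs were turned to roughly 86–90° and released (spring-back depth not measured directly), and the flap is latched shut; the result was not reported back.

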